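# Lids back on the washed canisters, broken lid into the scrap bin

### The job

The canisters are back from the wash: take the stacked lids apart and set each sound lid fully home on the canister it fits, flat on the rim. Push the broken lid down through the sprung flap of the scrap bin, so that it lies inside and the flap is shut again; its medium canister stays open. Leave all four canisters standing upright where they are.

Things in the scene. Friction and masses are not known exactly. Their poses are not given: they have to be found in the camera images.
- lid_square_c (a point): White plastic push-in lid, grey panel on top, 20 mm tall: a 10 mm flange over a 10 mm plug that tapers downwards. Point at its centre, half-way up (level with the flange's underside); z up. Square: flange 70 x 70 mm, sides along its x and y; plug 52 mm wide at the top, 42 mm at the foot. 0.07 kg.
- lid_round_c (a point): White plastic push-in lid, grey panel on top, 20 mm tall: a 10 mm flange over a 10 mm plug that tapers downwards. Point at its centre, half-way up (level with the flange's underside); z up. Large round: flange 70 mm in diameter; plug 52 mm at the top, 42 mm at the foot. 0.06 kg.
- lid_small_c (a point): White plastic push-in lid, grey panel on top, 20 mm tall: a 10 mm flange over a 10 mm plug that tapers downwards. Point at its centre, half-way up (level with the flange's underside); z up. Small round: flange 42 mm in diameter; plug 25 mm at the top, 20 mm at the foot. 0.02 kg.
- lid_broken_c (a point): White plastic push-in lid, grey panel on top, 20 mm tall: a 10 mm flange over a 10 mm plug that tapers downwards. Point at its centre, half-way up (level with the flange's underside); z up. Broken, D-shaped: once round, 56 mm in diameter; all beyond 9 mm on its own +x side has broken off along a rough edge parallel to its y. It can be gripped along y across the full 56 mm. Point at the centre of the former circle. 0.035 kg.
- can_square_rim (a point): Open empty steel canister, loose on the bench, wall 3 mm. Point at the centre of its mouth, level with the rim, where a seated lid's centre point comes to lie; z up. Square, 64 x 64 mm outside, sides along its x and y, 75 mm high; takes the square lid.
- can_round_rim (a point): Open empty steel canister, loose on the bench, wall 3 mm. Point at the centre of its mouth, level with the rim, where a seated lid's centre point comes to lie; z up. Large round, 64 mm outside diameter, 65 mm high; takes the large round lid.
- can_small_rim (a point): Open empty steel canister, loose on the bench, wall 3 mm. Point at the centre of its mouth, level with the rim, where a seated lid's centre point comes to lie; z up. Small round, 36 mm outside diameter, 55 mm high; takes the small round lid.
- can_medium_rim (a point): Open empty steel canister, loose on the bench, wall 3 mm. Point at the centre of its mouth, level with the rim, where a seated lid's centre point comes to lie; z up. Medium round, 50 mm outside diameter, 85 mm high; the broken lid was its lid, so it stays open.
- bin: Steel counter-top scrap bin, fixed to the bench: 180 mm (x) x 200 mm (y) x 160 mm high, closed but for a mouth 120 mm (x) x 150 mm (y) in the middle of its top, which a sprung flap fills. Origin at the centre of its underside, z up; inner floor 4 mm up.
- bin_flap (a joint): Grey ribbed flap, 116 x 144 mm, flush in the bin's top, hinged on the mouth's +x edge (bin axes); the -x edge swings down inside. 0 shut, up to 1.4 rad; a spring shuts it. 2 N at 60 mm from the hinge opens it: push it down with the held thing, mid-mouth, fingertips some 50 mm below the bin's top; let go there and the thing slides in.
There are look-alikes about, which are no part of the job. Leave any orange or red look-alike of the part that bears can_medium_rim alone.

How it is judged:
By the outcome, as a careful person would: the job done as asked, in the order asked, and still so for the second after the job is handed in, with the robot touching nothing.
It also fails if it takes over 120 s, if anything falls off the work surface, if the arm or the gripper's body presses on something with over 40 N, if the wrist force passes 120 N, or if a joint passes its speed limit or range.

### The arm

A 6-joint arm with a two-finger parallel gripper is mounted at the origin on the work surface. World frame = base frame: x ahead of the robot, y to its left, z up, the work surface at z = 0. Lengths are in m, angles in rad, forces in N, time in s.
With the tool pointing down it reaches from about 0.25 to 0.725 m from the base axis. Payload 4 kg.
Tool frame: the origin (TCP) lies at the centre of the arm's flange, where the gripper is bolted on; the fingertips stand 173 mm ahead of it and the grasp point (between the pads) lies 155 mm ahead of it; x points along the fingers, z is the direction in which the jaws open and shut, and the axes are right-handed (so a half turn about x gives the same grasp; the last joint's range is limited). The gripper opens to 85 mm and grips with 20 to 120 N. Pads are 22 mm wide; open, the fingers measure 114 mm over their backs; the gripper's body (76 mm by 85 mm) begins 54 mm behind the grasp point. The pads swing forward as they close: fully open they stand 13 mm farther back than shut.
Start: joints at [-1.169, 0.241, 0.005, 1.335, 0, 1.571], TCP at [0.196, -0.46, 0.405] pointing down, gripper open.
Joint ranges: [-2.72, 2.72], [-1.05, 1.87], [-1.09, 1.28], [-1.99, 2.15], [-1.42, 1.44], [-3.14, 3.14]. Speed limits (rad/s): [2.79, 2.79, 3.14, 3.14, 3.14, 3.14].

### API

Orientations are given as a unit quaternion [x, y, z, w].
In Python, from workcell import bot gives the robot as it stands.
- The arm moves only by the tool arm_command, never from a script. Its argument "moves" is one flat list of numbers, 7 for each row, row after row: the shift along the tool's x, y, z in m, then the turn, a rotation vector about the tool's x, y, z in rad, then the closure, from -1 (fully open) to 1 (shut). A call has 1 to 20 rows; each row shifts and turns the pose as measured when the row begins, along the tool's axes as they then stand; what a row does not reach is not made up. A row lasts 1/12 s, in which the tool goes at most 41.7 mm and 7.16 degrees, less where a joint would pass 70% of its speed; a pose out of reach is approached as far as the arm can. A call with a gripper value outside its range is refused whole. The fingers move at their own pace and stop on an object; the grip force is fixed at half the most. Time passes only in rows, so rows that do not move let the fingers close. It gives the time, the measured TCP pose, the force and the opening at its end, in the units of the state.
- bot.get_obs(): the state, without advancing time (a new reading comes with each control period).
- bot.camera(name): name is "side" or "top" or "wrist"; returns the picture (420x560x3 uint8, red, green, blue); there is no depth.
- bot.get_calibration(name): a dict with "mtx" (3x3 intrinsics, pixels), "world_from_camera" (4x4, takes a point from camera to world coordinates); the wrist camera has in their place "mount" (4x4, takes a point from camera to tool coordinates, whose origin is the TCP and whose axes are the tool frame's). Camera axes: x right, y up, looking along -z (the intrinsics and any distortion apply to the point x, -y, -z); pixel columns grow to the right and rows downward; lengths in m; the calibration is good to about 2 mm. A picture is of the moment at which its call begins: read the wrist's pose just before it. get_calibration takes no time and is no camera call.
- bot.job_done(): hands the job in, once; it reports no verdict.
The state is a dict: "clock": time; "joint_pos": joint angles; "joint_vel": joint speeds; "tau": joint torques, N m; "eef_pos": TCP position; "tool_rot": TCP orientation; "ft_force": force on the tool from outside, world axes, zero at the start; "ft_torque": the same for the moment, N m; "grip_width": finger opening in m.
Only numpy, scipy, OpenCV 4.12 (cv2) and the standard library are available. Lean on these libraries where they do the work, as an engineer would, in place of code of your own. Each camera call takes 0.05 s, during which the arm holds its last target.

## Working session

There is one attempt and no reset: what is moved stays moved. The work goes in short steps, Python scripts to look and compute and a tool call to move; the robot and the scene stay as the last step left them, time stands still between calls to the robot, and variables do not carry over. Pictures are saved under pics/ and viewed, and the job is handed in when it is done.

Besides the shell and the picture viewer there is one more tool, called after "Emit:" as name(argument=value, ...) on one line, values as JSON. arm_command: Moves the arm, as the interface text tells. Its arguments: {"type":"object","properties":{"moves":{"type":"array"}},"required":["moves"]}

```bash
mkdir -p pics; ls; cat > h.py <<'E'
import numpy as np, cv2
from workcell import bot
from scipy.spatial.transform import Rotation as R
def snap(n,f):
    im=np.array(bot.camera(n)); cv2.imwrite('pics/'+f,im[:,:,::-1]); return im
def T(o):
    M=np.eye(4); M[:3,:3]=R.from_quat(o['tool_rot']).as_matrix(); M[:3,3]=o['eef_pos']; return M
def cal(n,o=None):
    c=bot.get_calibration(n)
    W=c['world_from_camera'] if n!='wrist' else T(o)@np.array(c['mount'])
    return np.array(c['mtx']),np.array(W),c
def ray(n,px,z,o=None):
    K,W,c=cal(n,o); px=np.atleast_2d(px).astype(float)
    d=c.get('dist',None)
    p=cv2.undistortPoints(px.reshape(-1,1,2),K,np.array(d) if d is not None else None).reshape(-1,2)
    v=np.c_[p[:,0],-p[:,1],-np.ones(len(p))]@W[:3,:3].T
    return W[:3,3]+v*((z-W[2,3])/v[:,2])[:,None]
def proj(n,P,o=None):
    K,W,c=cal(n,o); P=np.atleast_2d(P); q=(P-W[:3,3])@W[:3,:3]
    q=np.c_[q[:,0],-q[:,1],-q[:,2]]@K.T
    return q[:,:2]/q[:,2:]
E
python3 - <<'E'
from h import *
for n in ['top','side','wrist']:
    print(n,bot.get_calibration(n)); snap(n,n+'0.png')
print(bot.get_obs())
E
```

```text
pics
top {'mtx': array([[422.05665874,   0.        , 281.41383249],
       [  0.        , 422.05665874, 205.89098254],
       [  0.        ,   0.        ,   1.        ]]), 'world_from_camera': array([[-0.0200161 ,  0.99743973, -0.06865373,  0.45936208],
       [-0.99973726, -0.01920047,  0.01251971, -0.00138708],
       [ 0.01116947,  0.06888629,  0.99756199,  1.24361624],
       [ 0.        ,  0.        ,  0.        ,  1.        ]])}
side {'mtx': array([[525.4520786 ,   0.        , 274.78730676],
       [  0.        , 525.4520786 , 215.70971409],
       [  0.        ,   0.        ,   1.        ]]), 'world_from_camera': array([[-0.69641491,  0.42572504, -0.57772352, -0.13973823],
       [-0.71758   , -0.42345583,  0.55295941,  0.6702298 ],
       [-0.00923173,  0.79965202,  0.60039273,  0.81617691],
       [ 0.        ,  0.        ,  0.        ,  1.        ]])}
wrist {'mtx': array([[310.71178355,   0.        , 282.82516816],
       [  0.        , 310.71178355, 208.09796922],
       [  0.        ,   0.        ,   1.        ]]), 'mount': array([[-1.78260722e-04,  2.65001566e-01, -9.642
[... 284 characters left out ...]
0e+00]])}
{'clock': 0.15, 'joint_pos': array([-1.16901078e+00,  2.41271984e-01,  4.03909418e-03,  1.33517374e+00,
        3.82136370e-05,  1.57077478e+00]), 'joint_vel': array([ 5.49929039e-05, -1.74210728e-04,  2.86677154e-03, -7.02265653e-04,
        1.51616944e-03, -1.13054478e-04]), 'tau': array([ 1.34131165e-03, -3.72635257e+01,  2.52638286e+01,  1.23908932e-02,
        8.58006615e-05, -8.15992991e-06]), 'eef_pos': array([ 0.19546258, -0.46000799,  0.40400327]), 'tool_rot': array([ 0.39049125,  0.59018788, -0.38984041,  0.58925318]), 'ft_force': array([-0.0142228 , -0.31748372, -0.47999223]), 'ft_torque': array([ 0.00394761,  0.01828174, -0.06168969]), 'grip_width': 0.08537296541574857}
```

View pics/top0.png

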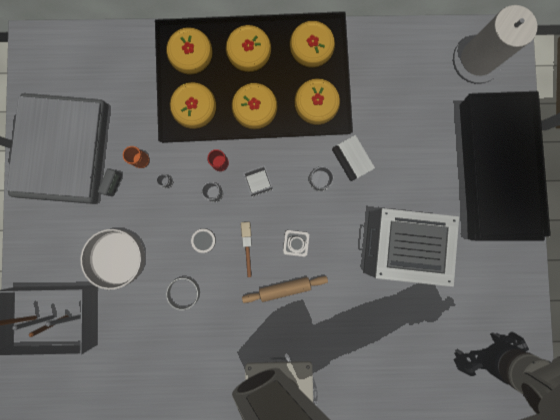

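View pics/side0.png

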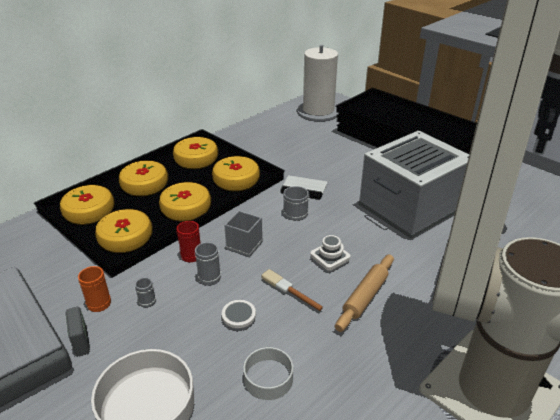

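View pics/wrist0.png

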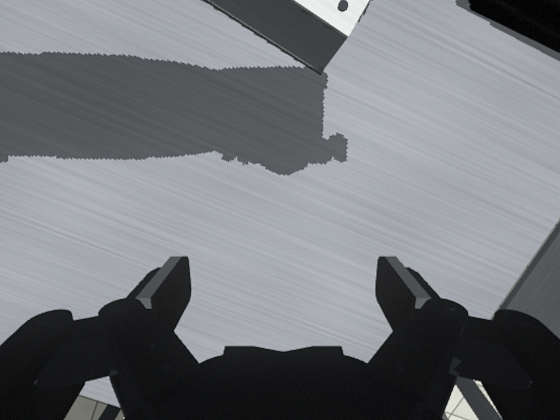

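```bash
python3 - <<'E'
import cv2,numpy as np
a=cv2.imread('pics/top0.png'); b=cv2.imread('pics/side0.png')
def c(i,x0,y0,x1,y1,s): return cv2.resize(i[y0:y1,x0:x1],None,fx=s,fy=s,interpolation=cv2.INTER_CUBIC)
cv2.imwrite('pics/c1.png',c(a,115,130,375,280,3))
cv2.imwrite('pics/c2.png',c(b,70,170,365,340,2.7))
E
```

```text
(no output)
```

View pics/c1.png

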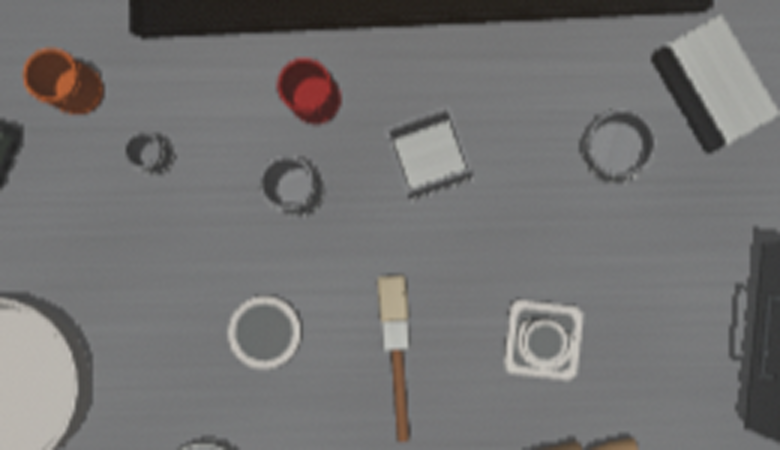

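View pics/c2.png

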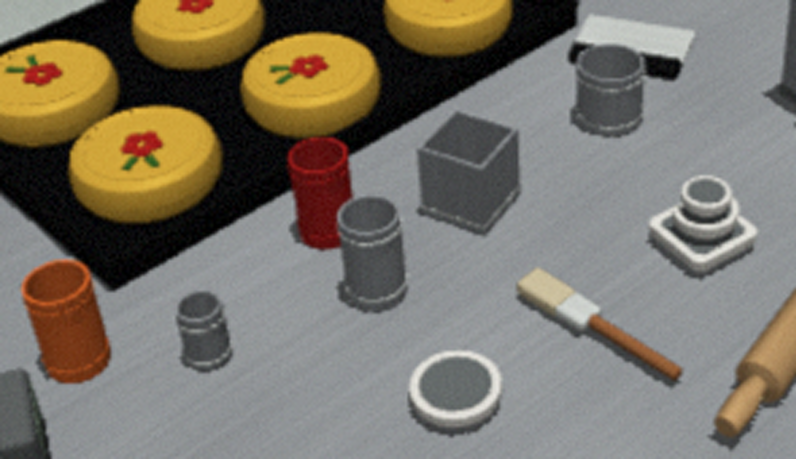

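```bash
python3 - <<'E'
from h import *
for k,px,z in [('square',(259,181),.075),('round',(320.5,178.5),.065),('small',(165,181),.055),('medium',(212,191),.085),('roundlid',(203,241),.02),('stackSq',(296,243),.02),('stackSmall',(297,243.5),.06),('bin',(418,246),.16),('red',(218,160),.085),('orange',(136,157),.085)]:
    print(k,ray('top',px,z).round(4))
print(ray('top',[(0,0),(559,0),(0,419),(559,419)],0).round(2))
b=cv2.imread('pics/top0.png');s=cv2.imread('pics/side0.png')
c=lambda i,x0,y0,x1,y1,f: cv2.resize(i[y0:y1,x0:x1],None,fx=f,fy=f,interpolation=cv2.INTER_CUBIC)
A=c(b,355,200,470,295,4); B=c(s,350,125,480,240,3.3)
h=max(A.shape[0],B.shape[0]); P=lambda i:cv2.copyMakeBorder(i,0,h-i.shape[0],0,0,0)
o=np.hstack([P(A),P(B)]); cv2.imwrite('pics/c3.png',cv2.resize(o,None,fx=.85,fy=.85))
E
```

```text
square [[0.6105 0.045  0.075 ]]
round [[ 0.6156 -0.1277  0.065 ]]
small [[0.618  0.3112 0.055 ]]
medium [[0.5839 0.1744 0.085 ]]
roundlid [[0.4465 0.2114 0.02  ]]
stackSq [[ 0.4353 -0.0567  0.02  ]]
stackSmall [[ 0.4346 -0.0577  0.06  ]]
bin [[ 0.424  -0.3634  0.16  ]]
red [[0.6698 0.157  0.085 ]]
orange [[0.6822 0.3831 0.085 ]]
[[ 1.19  0.82  0.  ]
 [ 1.16 -0.88  0.  ]
 [-0.04  0.79  0.  ]
 [-0.08 -0.8   0.  ]]
```

View pics/c3.png

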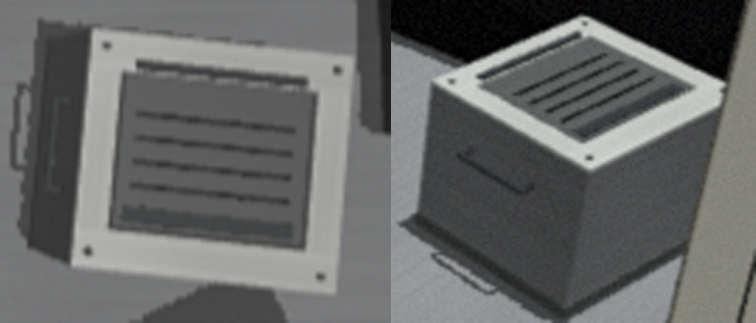

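```bash
cat >> h.py <<'E'
def plan(p,jaw=None,tip=None,o=None):
    """p target TCP (world), jaw = wanted world angle (deg, mod 180) of tool z in xy. Tool kept pointing straight down."""
    o=o or bot.get_obs(); M=T(o); Rm=M[:3,:3]
    cur=np.degrees(np.arctan2(Rm[1,2],Rm[0,2]))
    if jaw is None: jaw=cur
    d=(jaw-cur+90)%180-90; a=np.radians(cur+d)
    z=np.array([np.cos(a),np.sin(a),0]); x=np.array([0,0,-1.]); y=np.cross(z,x)
    Rt=np.c_[x,y,z]; rv=R.from_matrix(Rm.T@Rt).as_rotvec()
    print('t %.2f'%o['clock'],'pos',o['eef_pos'].round(4),'jawdeg %.1f'%cur,'down',Rm[:,0].round(3),'j',o['joint_pos'].round(2),'F',o['ft_force'].round(1),'w %.4f'%o['grip_width'])
    print(' turn',rv.round(4),' shift after turn',(Rt.T@(np.array(p)-M[:3,3])).round(4),' shift in cur axes',(Rm.T@(np.array(p)-M[:3,3])).round(4))
E
python3 - <<'E'
from h import *
plan([0.40,0.07,0.45]); plan([0.40,0.07,0.45],90); print(T(bot.get_obs())[:3,:3].round(3))
E
```

```text
t 0.15 pos [ 0.1955 -0.46    0.404 ] jawdeg -67.0 down [-0.001  0.001 -1.   ] j [-1.17  0.24  0.    1.34  0.    1.57] F [-0.  -0.3 -0.5] w 0.0854
 turn [-0.     -0.0016 -0.    ]  shift after turn [-0.046   0.3955 -0.4078]  shift in cur axes [-0.0453  0.3955 -0.4079]
t 0.15 pos [ 0.1955 -0.46    0.404 ] jawdeg -67.0 down [-0.001  0.001 -1.   ] j [-1.17  0.24  0.    1.34  0.    1.57] F [-0.  -0.3 -0.5] w 0.0854
 turn [ 4.018e-01 -1.600e-03  3.000e-04]  shift after turn [-0.046   0.2045 -0.53  ]  shift in cur axes [-0.0453  0.3955 -0.4079]
[[-0.001  0.92   0.391]
 [ 0.001  0.391 -0.92 ]
 [-1.     0.    -0.002]]
```

Emit:
arm_command(moves=[-0.03,0,0,0.11,0,0,-1,-0.02,0,0,0.11,0,0,-1,0,0,0,0.11,0,0,-1,0,0,0,0.07,0,0,-1])

```text
clock: 0.48
eef_pos: [0.1951, -0.4591, 0.4526]
tool_rot: [0.505, 0.5, -0.503, 0.492]
ft_force: [-1.0, 0.5, -0.3]
grip_width: 0.0856
```

```bash
python3 - <<'E'
from h import *
plan([0.40,0.07,0.45],90)
E
```

```text
t 0.48 pos [ 0.1951 -0.4591  0.4526] jawdeg -90.9 down [-0.004  0.01  -1.   ] j [-1.17  0.23  0.11  1.47 -0.    1.99] F [-1.   0.5 -0.3] w 0.0856
 turn [-0.0159 -0.0099  0.0043]  shift after turn [ 0.0026  0.2049 -0.5291]  shift in cur axes [ 0.007   0.1965 -0.5322]
```

Emit:
arm_command(moves=[0,0,0,-0.12,0,0,-1,0,0,0,-0.12,0,0,-1,0,0,0,-0.12,0,0,-1,0,0,0,-0.12,0,0,-1,0,0,0,-0.12,0,0,-1,0,0,0,-0.12,0,0,-1,0,0,0,-0.12,0,0,-1,0,0,0,-0.12,0,0,-1,0,0,0,-0.12,0,0,-1,0,0,0,-0.12,0,0,-1,0,0,0,-0.12,0,0,-1,0,0,0,-0.12,0,0,-1,0,0,0,-0.12,0,0,-1,0,0,0,-0.12,0,0,-1,0,0,0,-0.12,0,0,-1,0,0,0,-0.12,0,0,-1,0,0,0,-0.12,0,0,-1,0,0,0,-0.12,0,0,-1,0,0,0,-0.12,0,0,-1,0,0,0,-0.12,0,0,-1])

```text
clock: 2.15
eef_pos: [0.1945, -0.4577, 0.4459]
tool_rot: [-0.301, 0.635, 0.319, 0.636]
ft_force: [-0.8, 0.6, 1.0]
grip_width: 0.0854
```

```bash
python3 - <<'E'
from h import *
plan([0.42,0.0,0.45],90)
E
```

```text
t 2.15 pos [ 0.1945 -0.4577  0.4459] jawdeg 52.0 down [-0.01   0.024 -1.   ] j [-1.17  0.23  0.1   1.47  0.   -0.51] F [-0.8  0.6  1. ] w 0.0854
 turn [-0.6632  0.0199 -0.0179]  shift after turn [-0.0041 -0.2255  0.4577]  shift in cur axes [0.0047 0.1041 0.4995]
```

Emit:
arm_command(moves=[0,0,0,-0.11,0.003,-0.003,-1,0,0,0,-0.11,0.003,-0.003,-1,0,0,0,-0.11,0.003,-0.003,-1,0,0,0,-0.11,0.003,-0.003,-1,0,0,0,-0.11,0.003,-0.003,-1,0,0,0,-0.11,0.003,-0.003,-1,0,-0.0175,0.035,0,0,0,-1,0,-0.0175,0.035,0,0,0,-1,0,-0.0175,0.035,0,0,0,-1,0,-0.0175,0.035,0,0,0,-1,0,-0.0175,0.035,0,0,0,-1,0,-0.0175,0.035,0,0,0,-1,0,-0.0175,0.035,0,0,0,-1,0,-0.0175,0.035,0,0,0,-1,0,-0.0175,0.035,0,0,0,-1,0,-0.0175,0.035,0,0,0,-1,0,-0.0175,0.035,0,0,0,-1,0,-0.0175,0.035,0,0,0,-1,0,-0.0175,0.035,0,0,0,-1,0,0,0,0,0,0,-1])

```text
clock: 3.82
eef_pos: [0.413, 0.0233, 0.4414]
tool_rot: [-0.504, 0.491, 0.51, 0.496]
ft_force: [0.2, 0.7, 0.1]
grip_width: 0.0853
```

```bash
python3 - <<'E'
from h import *
plan([0.42,0.0,0.45],90)
snap('wrist','w1.png')
E
```

```text
t 3.82 pos [0.413  0.0233 0.4414] jawdeg 91.5 down [-0.001  0.01  -1.   ] j [ 0.05  0.05 -0.12  1.4   0.01  0.03] F [0.2 0.7 0.1] w 0.0853
 turn [ 0.0266  0.0105 -0.0013]  shift after turn [-0.0086 -0.007  -0.0233]  shift in cur axes [-0.0088 -0.0064 -0.0234]
```

View pics/w1.png

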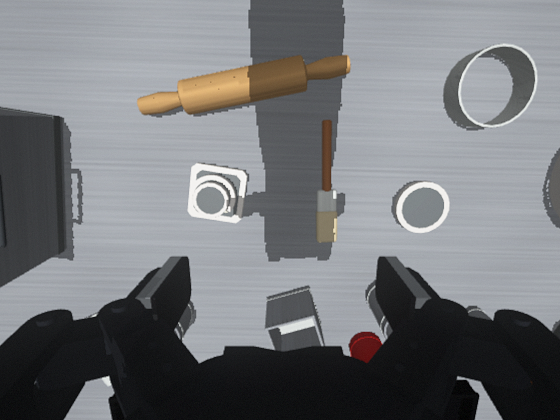

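```bash
python3 - <<'E'
from h import *
a=cv2.imread('pics/w1.png')
c=lambda i,x0,y0,x1,y1,f: cv2.resize(i[y0:y1,x0:x1],None,fx=f,fy=f,interpolation=cv2.INTER_CUBIC)
cv2.imwrite('pics/c4.png',np.hstack([c(a,180,155,255,230,5.2),c(a,385,170,460,245,5.2)]))
E
```

```text
(no output)
```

View pics/c4.png

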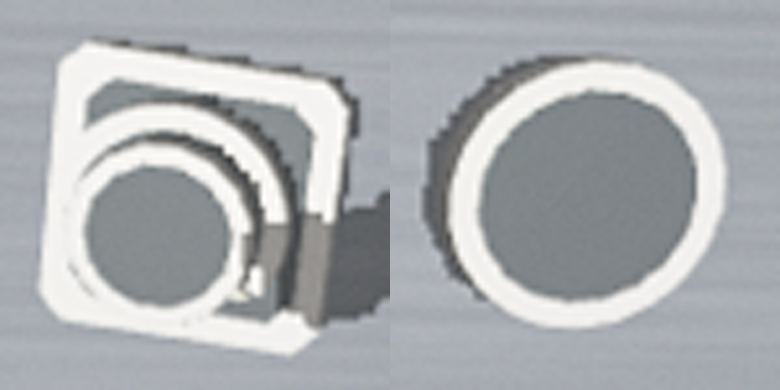

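```bash
cat >> h.py <<'E'
def panels(im,box,lo=95,hi=150,amin=100):
    """dark-grey blobs enclosed by white rims in box -> list of (area, centroid)"""
    x0,y0,x1,y1=box; g=cv2.cvtColor(im,cv2.COLOR_RGB2GRAY)[y0:y1,x0:x1]
    w=(g>200).astype(np.uint8); cs,h=cv2.findContours(w,cv2.RETR_CCOMP,cv2.CHAIN_APPROX_NONE)
    out=[]
    for c,hh in zip(cs,h[0]):
        if hh[3]>=0 and cv2.contourArea(c)>amin:
            m=cv2.moments(c); (ex,ey),ax,an=cv2.fitEllipse(c)
            out.append((cv2.contourArea(c),m['m10']/m['m00']+x0,m['m01']/m['m00']+y0,ax,an))
    return out
E
python3 - <<'E'
from h import *
o=bot.get_obs(); im=cv2.imread('pics/w1.png')[:,:,::-1].copy()
print(panels(im,(180,155,255,230))); print(panels(im,(385,170,460,245)))
for nm,p,z in (('small',(211.3,200.2),.06),('round',(423.1,207.5),.02)): print(nm,ray('wrist',p,z,o))
# circle fit by projecting hole contour onto plane
E
```

```text
[(655.0, 209.7946564885496, 199.93664122137403, (27.979408264160156, 29.922290802001953), 116.03345489501953)]
[(1411.0, 422.5549255846917, 207.2765178360501, (39.938602447509766, 45.05287551879883), 52.79310607910156)]
small [[ 0.43411217 -0.05707999  0.06      ]]
round [[0.4471685  0.21109298 0.02      ]]
```

Emit:
arm_command(moves=[-0.001,-0.035,0.013,0.0266,0.01,0,-1,-0.001,-0.035,0.013,0,0,0,-1,-0.001,-0.035,0.013,0,0,0,-1,-0.001,-0.035,0.013,0,0,0,-1,-0.001,-0.035,0.013,0,0,0,-1,-0.001,-0.035,0.013,0,0,0,-1,0,0,0,0,0,0,-1])

```text
clock: 4.45
eef_pos: [0.6252, 0.0965, 0.4375]
tool_rot: [-0.495, 0.509, 0.501, 0.495]
ft_force: [-1.1, 0.3, -2.3]
grip_width: 0.0852
```

```bash
python3 - <<'E'
from h import *
plan([0.434,-0.057,0.45],90)
snap('wrist','w2.png')
E
```

```text
t 4.45 pos [0.6252 0.0965 0.4375] jawdeg 89.6 down [-0.019 -0.008 -1.   ] j [ 0.15  0.52  0.5   1.57 -0.    0.16] F [-1.1  0.3 -2.3] w 0.0852
 turn [-0.0076 -0.0078 -0.0192]  shift after turn [-0.0125  0.1912 -0.1535]  shift in cur axes [-0.0076  0.1902 -0.155 ]
```

View pics/w2.png

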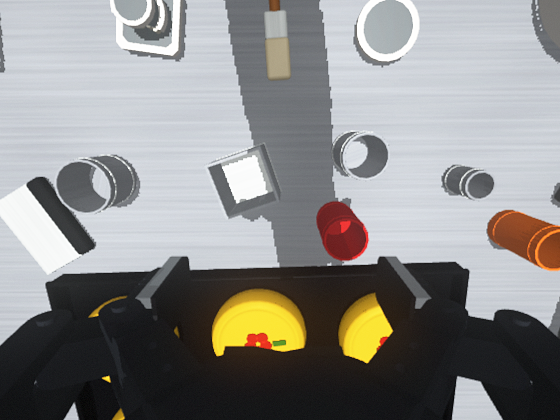

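```bash
python3 - <<'E'
from h import *
a=cv2.imread('pics/w2.png')
c=lambda i,x0,y0,x1,y1,f: cv2.resize(i[y0:y1,x0:x1],None,fx=f,fy=f,interpolation=cv2.INTER_CUBIC)
cv2.imwrite('pics/c5.png',np.vstack([np.hstack([c(a,45,135,145,225,3.9),c(a,195,135,295,225,3.9)]),np.hstack([c(a,320,120,420,192,3.9),c(a,430,140,530,212,3.9)])]))
E
```

```text
(no output)
```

View pics/c5.png

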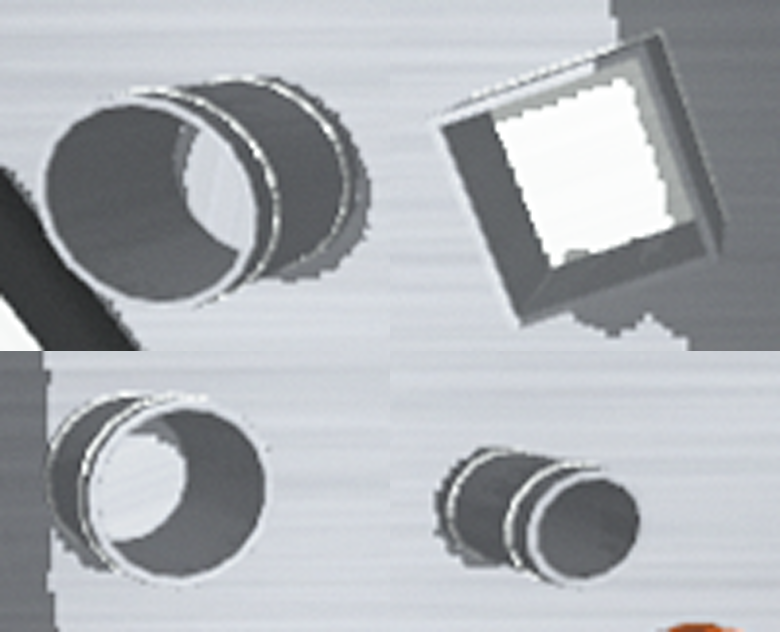

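```bash
python3 - <<'E'
from h import *
a=cv2.imread('pics/w2.png')
c=lambda i,x0,y0,x1,y1,f: cv2.resize(i[y0:y1,x0:x1],None,fx=f,fy=f,interpolation=cv2.INTER_CUBIC)
z=c(a,200,138,290,223,7)
cv2.imwrite('pics/c6.png',cv2.convertScaleAbs(z,alpha=1.4,beta=-20))
print(proj('wrist',[[0.6105,0.045,0.075],[.6105,.045,0]],bot.get_obs()))
E
```

```text
[[238.7980095  181.17819571]
 [247.0674324  171.99466827]]
```

View pics/c6.png

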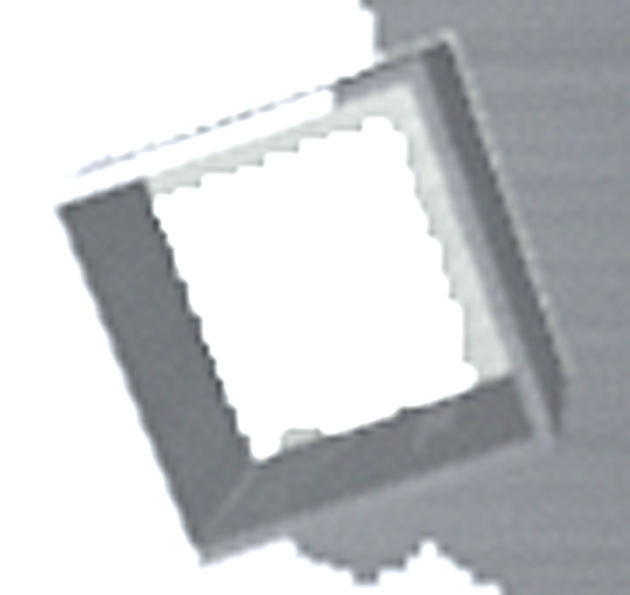

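```bash
python3 - <<'E'
from h import *
o=bot.get_obs()
c4=np.array([(58,203),(205,560),(548,440),(405,80)])/7+np.array([200,138])
P=ray('wrist',c4,.075,o); print(P.round(4),P.mean(0).round(4)); 
d=np.diff(np.vstack([P,P[:1]]),axis=0)[:,:2]; print(np.linalg.norm(d,axis=1).round(4), np.degrees(np.arctan2(d[:,1],d[:,0])).round(1))
def crop(x,y,off): return (off[0]+x/3.9, off[1]+y/3.9)
E3=3.9
items={'round':([(45,198),(257,198),(150,92),(150,303)],(45,135),.065),
'medium':([(90,490-351+0),(266,490-351),(178,405-351),(178,580-351)],(320,120),.085),
'small':([(525-390,525-351),(640-390,525-351),(583-390,470-351),(583-390,583-351)],(430,140),.055)}
for k,(pts,off,z) in items.items():
    P=ray('wrist',np.array(pts)/3.9+np.array(off),z,o)
    print(k,P.mean(0).round(4),np.linalg.norm(P[0]-P[1]).round(4),np.linalg.norm(P[2]-P[3]).round(4))
    print(proj('top',P.mean(0)).round(1))
print(proj('top',ray('wrist',c4,.075,o)).round(1))
a=cv2.imread('pics/top0.png')
c=lambda i,x0,y0,x1,y1,f: cv2.resize(i[y0:y1,x0:x1],None,fx=f,fy=f,interpolation=cv2.INTER_CUBIC)
cv2.imwrite('pics/c7.png',np.hstack([c(a,235,155,285,205,8),c(a,295,155,345,205,8)]))
E
```

```text
[[0.5949 0.0127 0.075 ]
 [0.6522 0.0326 0.075 ]
 [0.6327 0.0879 0.075 ]
 [0.5765 0.0667 0.075 ]] [0.6141 0.0499 0.075 ]
[0.0607 0.0586 0.06   0.0571] [  19.1  109.4 -159.4  -71.3]
round [ 0.6167 -0.1328  0.065 ] 0.0619 0.0629
[[322.3 178.1]]
medium [0.5835 0.1789 0.085 ] 0.0465 0.046
[[210.3 191.2]]
small [0.6195 0.3192 0.055 ] 0.0338 0.0342
[[162.2 180.5]]
[[270.7 186.4]
 [263.2 166.1]
 [243.5 173.4]
 [251.4 193.3]]
```

View pics/c7.png

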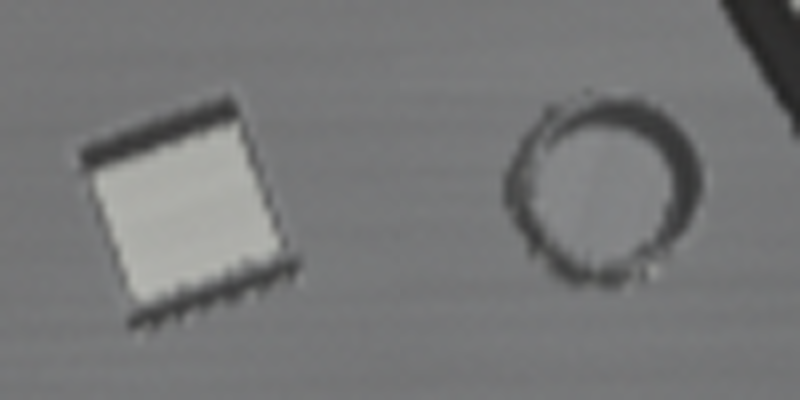

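Emit:
arm_command(moves=[0,0.03,0,-0.008,-0.008,-0.019,-1,0,0,0,0,0,0,-1,0,0,0,0,0,0,-1])

```text
clock: 4.75
eef_pos: [0.5899, 0.091, 0.4294]
tool_rot: [-0.494, 0.508, 0.503, 0.494]
ft_force: [-0.6, 0.4, 0.7]
grip_width: 0.0853
```

```bash
python3 - <<'E'
from h import *
plan([0.434,-0.057,0.45],90)
o=bot.get_obs(); im=snap('wrist','w3.png'); o2=bot.get_obs(); np.save('o3.npy',T(o)); print(o['eef_pos']-o2['eef_pos'],o['tool_rot']-o2['tool_rot'])
a=im[:,:,::-1]
W=np.array([[0.6167,-.1328,.065],[.6141,.0499,.075],[.5835,.1789,.085],[.6195,.3192,.055]])
p=proj('wrist',W,o); print(p.round(1))
t=[]
for q in p:
    x,y=(q-35).astype(int); x=max(x,0);y=max(y,0); print('off',x,y)
    t.append(cv2.resize(a[y:y+70,x:x+95],(380,280),interpolation=cv2.INTER_CUBIC))
cv2.imwrite('pics/c8.png',np.vstack([np.hstack(t[:2]),np.hstack(t[2:])]))
E
```

```text
t 4.75 pos [0.5899 0.091  0.4294] jawdeg 89.7 down [-0.023 -0.005 -1.   ] j [ 0.15  0.44  0.36  1.51 -0.    0.16] F [-0.6  0.4  0.7] w 0.0853
 turn [-0.0046 -0.0051 -0.0233]  shift after turn [-0.0206  0.1559 -0.148 ]  shift in cur axes [-0.0163  0.1556 -0.1488]
[ 0.00036118  0.00015735 -0.00035567] [-0.00028067 -0.00036238 -0.00013558  0.00023041]
[[ 85.3 216.3]
 [246.1 216.2]
 [368.7 190.1]
 [481.7 215.7]]
off 50 181
off 211 181
off 333 155
off 446 180
```

View pics/c8.png

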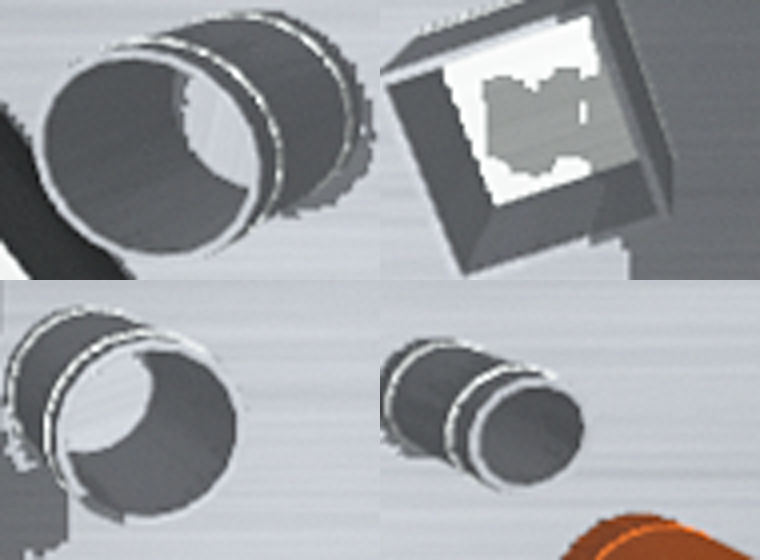

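```bash
python3 - <<'E'
from h import *
M=np.load('o3.npy'); o={'tool_rot':R.from_matrix(M[:3,:3]).as_quat(),'eef_pos':M[:3,3]}
it={'round':([(43,153),(262,153),(152,52),(152,255)],(50,181),.065),
'medium':([(50,148),(238,148),(144,55),(144,242)],(333,155),.085),
'small':([(88,155),(205,155),(146,100),(146,210)],(446,180),.055),
'square':([(5,85),(290,212),(85,275)],(211,181),.075)}
for k,(pts,off,z) in it.items():
    P=ray('wrist',np.array(pts)/4+np.array(off),z,o)
    c=P.mean(0) if k!='square' else P[:2].mean(0)
    print(k,c.round(4),np.linalg.norm(P[0]-P[1]).round(4),np.linalg.norm(P[-1]-P[-2]).round(4),proj('top',c).round(1))
E
```

```text
round [ 0.6205 -0.1303  0.065 ] 0.0621 0.0604 [[321.4 176.7]]
medium [0.5858 0.1794 0.085 ] 0.0486 0.0494 [[210.2 190.3]]
small [0.6232 0.3208 0.055 ] 0.0337 0.0335 [[161.6 179.2]]
square [0.6165 0.0523 0.075 ] 0.0849 0.0605 [[256.3 178.9]]
```

```bash
python3 - <<'E'
from h import *
a=cv2.imread('pics/top0.png')
c=lambda x0,y0: cv2.convertScaleAbs(cv2.resize(a[y0:y0+40,x0:x0+40],None,fx=9,fy=9,interpolation=cv2.INTER_CUBIC),alpha=1.5,beta=-20)
cv2.imwrite('pics/c9.png',np.hstack([c(302,158),c(239,160)])); cv2.imwrite('pics/c10.png',np.hstack([c(192,171),c(145,161)]))
E
```

```text
(no output)
```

View pics/c9.png

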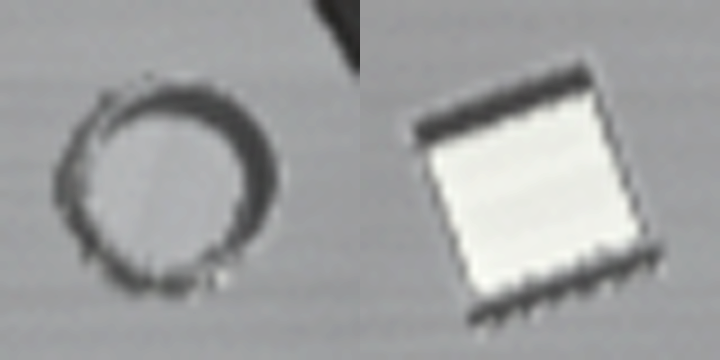

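View pics/c10.png

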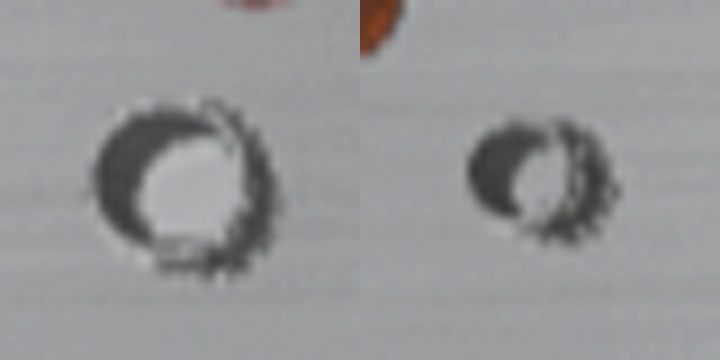

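```bash
python3 - <<'E'
from h import *
for k,p,z in (('round',(322,177),.065),('medium',(210.3,190.4),.085),('small',(161.9,179.4),.055),('square',(257.8,180.1),.075)): print(k,ray('top',p,z).round(4))
plan([0.434,-0.057,0.30],90)
E
```

```text
round [[ 0.6198 -0.1321  0.065 ]]
medium [[0.5856 0.179  0.085 ]]
small [[0.6227 0.3199 0.055 ]]
square [[0.6131 0.0483 0.075 ]]
t 4.80 pos [0.5895 0.0909 0.4297] jawdeg 89.7 down [-0.024 -0.005 -1.   ] j [ 0.15  0.44  0.36  1.51 -0.    0.16] F [-1.  -0.9 -1. ] w 0.0857
 turn [-0.0049 -0.0052 -0.0243]  shift after turn [ 0.1297  0.1555 -0.1479]  shift in cur axes [ 0.1342  0.1516 -0.1479]
```

Emit:
arm_command(moves=[0.012,0.022,-0.021,-0.005,-0.005,-0.03,-1,0.018,0.022,-0.021,0,0,-0.01,-1,0.018,0.022,-0.021,0,0,0,-1,0.018,0.022,-0.021,0,0,0,-1,0.018,0.022,-0.021,0,0,0,-1,0.018,0.022,-0.021,0,0,0,-1,0.018,0.022,-0.021,0,0,0,-1,0,0,0,0,0,0,-1,0,0,0,0,0,0,-1])

```text
clock: 5.55
eef_pos: [0.4296, -0.0661, 0.3125]
tool_rot: [-0.509, 0.491, 0.487, 0.512]
ft_force: [1.4, -0.4, -0.0]
grip_width: 0.0852
```

```bash
cat >> h.py <<'E'
def pg(g,jaw=None,L=.173,o=None):
    "target for the tip point g (world)"
    o=o or bot.get_obs(); M=T(o); print(' tip now',(M[:3,3]+L*M[:3,0]).round(4)); plan(np.array(g)+[0,0,L],jaw,o=o)
E
python3 - <<'E'
from h import *
pg([0.434,-0.0573,0.043],90)
E
```

```text
tip now [ 0.437  -0.0664  0.1396]
t 5.55 pos [ 0.4296 -0.0661  0.3125] jawdeg 89.6 down [ 0.043 -0.002 -0.999] j [-0.15  0.16 -0.35  1.02  0.   -0.15] F [ 1.4 -0.4 -0. ] w 0.0852
 turn [-0.0065 -0.0015  0.0427]  shift after turn [ 0.0965 -0.0044  0.0088]  shift in cur axes [ 0.0966 -0.0002  0.0089]
```

Emit:
arm_command(moves=[0.02,-0.004,0.009,-0.006,0,0.043,-1,0,0,0,0,0,0,-1,0,0,0,0,0,0,-1])

```text
clock: 5.8
eef_pos: [0.4363, -0.0585, 0.2974]
tool_rot: [-0.502, 0.499, 0.496, 0.502]
ft_force: [0.0, 0.5, 1.2]
grip_width: 0.0854
```

```bash
python3 - <<'E'
from h import *
pg([0.434,-0.0573,0.043],90)
E
```

```text
tip now [ 0.4379 -0.0591  0.1244]
t 5.80 pos [ 0.4363 -0.0585  0.2974] jawdeg 89.8 down [ 0.009 -0.003 -1.   ] j [-0.13  0.2  -0.34  1.02 -0.   -0.13] F [0.  0.5 1.2] w 0.0854
 turn [-0.0037 -0.0033  0.0092]  shift after turn [0.0814 0.0023 0.0012]  shift in cur axes [0.0814 0.003  0.0015]
```

Emit:
arm_command(moves=[0.015,0.002,0.001,-0.003,-0.003,0.01,-1,0.015,0,0,0,0,0,-1,0.015,0,0,0,0,0,-1,0.01,0,0,0,0,0,-1,0,0,0,0,0,0,-1,0,0,0,0,0,0,-1])

```text
clock: 6.3
eef_pos: [0.4426, -0.0574, 0.2512]
tool_rot: [0.508, -0.494, -0.494, -0.504]
ft_force: [1.2, -0.2, 1.1]
grip_width: 0.086
```

```bash
python3 - <<'E'
from h import *
pg([0.434,-0.0573,0.043],90)
im=snap('wrist','w4.png')
E
```

```text
tip now [ 0.4469 -0.0581  0.0783]
t 6.30 pos [ 0.4426 -0.0574  0.2512] jawdeg 90.2 down [ 0.025 -0.004 -1.   ] j [-0.13  0.26 -0.4   0.88 -0.   -0.13] F [ 1.2 -0.2  1.1] w 0.0860
 turn [ 0.0038 -0.0039  0.0248]  shift after turn [0.0352 0.0086 0.0001]  shift in cur axes [0.035  0.0095 0.0003]
```

View pics/w4.png

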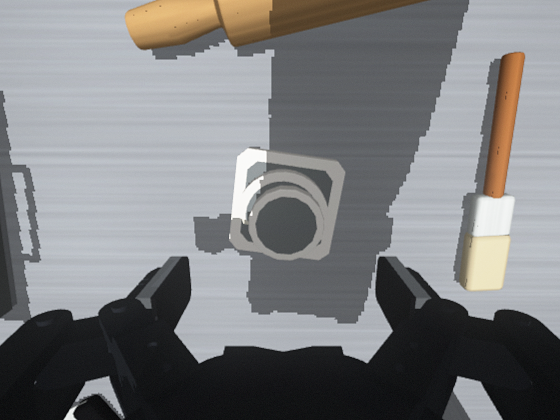

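```bash
python3 - <<'E'
from h import *
o=bot.get_obs(); im=cv2.imread('pics/w4.png')[:,:,::-1].copy()
g=cv2.cvtColor(im,cv2.COLOR_RGB2GRAY)[140:270,220:360]
m=((g<110)&(g>60)).astype(np.uint8); m=cv2.morphologyEx(m,cv2.MORPH_OPEN,np.ones((5,5)))
n,l,s,c=cv2.connectedComponentsWithStats(m)
for i in range(1,n): print(s[i],c[i]+[220,140])
print(ray('wrist',(287.5,223.5),.06,o))
E
```

```text
[  31    0  109  130 4902] [327.79294166 207.94634843]
[47 23 12  8 80] [271.9375 166.4375]
[ 78  28  34  30 473] [318.54334038 179.4820296 ]
[  36   57   60   57 2705] [285.80443623 225.16081331]
[  0  74  11  36 334] [224.37724551 231.14371257]
[21 84  8 13 88] [244.39772727 229.96590909]
[[ 0.43469384 -0.05482329  0.06      ]]
```

Emit:
arm_command(moves=[0.005,0.009,0,0.003,-0.004,0.026,-1,0,0,0,0,0,0,-1,0,0,0,0,0,0,-1])

```text
clock: 6.6
eef_pos: [0.4346, -0.0575, 0.2489]
tool_rot: [0.501, -0.499, -0.499, -0.5]
ft_force: [0.1, 0.1, -0.6]
grip_width: 0.0855
```

```bash
python3 - <<'E'
from h import *
pg([0.434,-0.0573,0.043],90)
E
```

```text
tip now [ 0.4351 -0.0575  0.0759]
t 6.60 pos [ 0.4346 -0.0575  0.2489] jawdeg 90.1 down [ 0.003 -0.    -1.   ] j [-0.13  0.26 -0.41  0.9   0.   -0.13] F [ 0.1  0.1 -0.6] w 0.0855
 turn [ 0.001  -0.0003  0.0027]  shift after turn [0.0329 0.0006 0.0002]  shift in cur axes [0.0329 0.0007 0.0002]
```

Emit:
arm_command(moves=[0.009,0.0015,0,0,0,0.004,-1,0.009,0.0015,0,0,0,0.004,-1,0.009,0.0015,0,0,0,0.004,-1,0,0,0,0,0,0.002,-1,0,0,0,0,0,0,-1])

```text
clock: 7.02
eef_pos: [0.4295, -0.0576, 0.2196]
tool_rot: [-0.497, 0.503, 0.503, 0.497]
ft_force: [-0.4, -1.0, 0.8]
grip_width: 0.0851
```

```bash
python3 - <<'E'
from h import *
pg([0.434,-0.0573,0.043],90)
snap('wrist','w5.png')
E
```

```text
tip now [ 0.4275 -0.0577  0.0466]
t 7.02 pos [ 0.4295 -0.0576  0.2196] jawdeg 90.0 down [-0.012 -0.001 -1.   ] j [-0.13  0.3  -0.45  0.83 -0.   -0.13] F [-0.4 -1.   0.8] w 0.0851
 turn [ 0.0008 -0.0005 -0.0116]  shift after turn [ 0.0036 -0.0045  0.0003]  shift in cur axes [ 0.0036 -0.0046  0.0003]
```

View pics/w5.png

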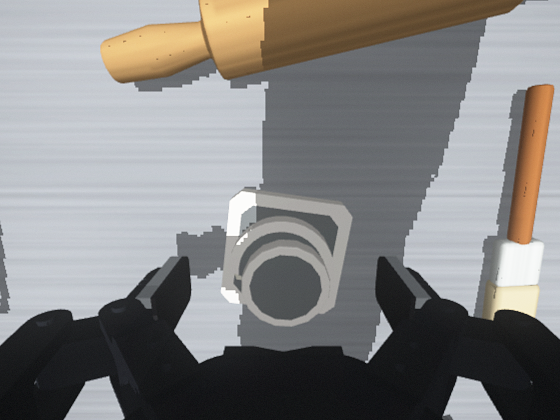

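Emit:
arm_command(moves=[0.002,-0.0046,0,0,0,-0.0115,-1,0,0,0,0,0,0,-1,0,0,0,0,0,0,-0.5,0,0,0,0,0,0,0])

```text
clock: 7.4
eef_pos: [0.4348, -0.0576, 0.2173]
tool_rot: [0.501, -0.5, -0.5, -0.5]
ft_force: [-0.9, -0.6, -0.1]
grip_width: 0.064
```

```bash
python3 - <<'E'
from h import *
pg([0.434,-0.0573,0.043],90)
E
```

```text
tip now [ 0.435  -0.0577  0.0443]
t 7.40 pos [ 0.4348 -0.0576  0.2173] jawdeg 90.0 down [ 0.001 -0.    -1.   ] j [-0.13  0.3  -0.45  0.81 -0.   -0.13] F [-0.9 -0.6 -0.1] w 0.0640
 turn [ 0.0009 -0.0004  0.001 ]  shift after turn [0.0013 0.0008 0.0003]  shift in cur axes [0.0013 0.0008 0.0003]
```

Emit:
arm_command(moves=[0,0,0,0,0,0,0.2,0,0,0,0,0,0,1,0,0,0,0,0,0,1,0,0,0,0,0,0,1,0,0,0,0,0,0,1])

```text
clock: 7.82
eef_pos: [0.4354, -0.0577, 0.2185]
tool_rot: [0.501, -0.499, -0.499, -0.5]
ft_force: [-0.3, -0.5, 0.2]
grip_width: 0.0384
```

```bash
python3 - <<'E'
from h import *
pg([0.434,-0.0573,0.043],90)
snap('side','s2.png')
a=cv2.imread('pics/s2.png')[190:300,270:400]; cv2.imwrite('pics/s2c.png',cv2.resize(a,None,fx=5,fy=5,interpolation=cv2.INTER_CUBIC))
E
```

```text
tip now [ 0.436  -0.0578  0.0455]
t 7.82 pos [ 0.4354 -0.0577  0.2185] jawdeg 90.1 down [ 0.004 -0.001 -1.   ] j [-0.13  0.3  -0.45  0.81 -0.   -0.13] F [-0.3 -0.5  0.2] w 0.0384
 turn [ 0.0009 -0.0008  0.0036]  shift after turn [0.0025 0.0014 0.0004]  shift in cur axes [0.0025 0.0014 0.0004]
```

View pics/s2c.png

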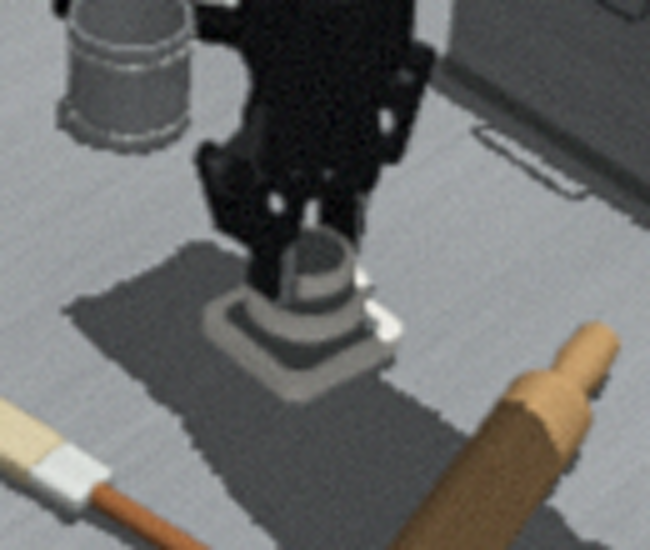

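Emit:
arm_command(moves=[-0.01,0,0,0,0,0,1,-0.015,0,0,0,0,0,1,-0.02,0,0,0,0,0,1,-0.03,0,0,0,0,0,1,-0.03,0,0,0,0,0,1,-0.02,0,0,0,0,0,1,0,0,0,0,0,0,1])

```text
clock: 8.45
eef_pos: [0.433, -0.0573, 0.3457]
tool_rot: [-0.498, 0.501, 0.502, 0.498]
ft_force: [0.2, 0.7, -0.2]
grip_width: 0.0383
```

```bash
python3 - <<'E'
from h import *
pg([0.622,0.32,0.15],90)
snap('wrist','w6.png')
E
```

```text
tip now [ 0.4319 -0.0572  0.1727]
t 8.45 pos [ 0.433  -0.0573  0.3457] jawdeg 90.1 down [-0.006  0.001 -1.   ] j [-0.13  0.16 -0.26  1.16 -0.   -0.13] F [ 0.2  0.7 -0.2] w 0.0383
 turn [ 0.0009  0.0006 -0.0065]  shift after turn [ 0.0227 -0.189   0.3773]  shift in cur axes [ 0.0217 -0.1894  0.3772]
```

View pics/w6.png

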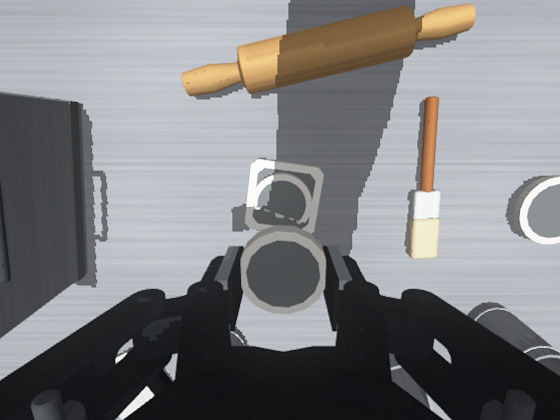

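```bash
cat >> h.py <<'E'
def held(px,ahead):
    "tool-frame yz of pixel at given distance ahead (tool x)"
    c=bot.get_calibration('wrist'); K=np.array(c['mtx']); m=np.array(c['mount'])
    p=np.array([(px[0]-K[0,2])/K[0,0],-(px[1]-K[1,2])/K[1,1],-1]); v=m[:3,:3]@p
    s=(ahead-m[0,3])/v[0]; return m[:3,3]+s*v
E
python3 - <<'E'
from h import *
im=cv2.imread('pics/w6.png'); print(panels(im[:,:,::-1].copy(),(235,215,335,330)))
print(held((284,271),.1585))
a=im[150:240,235:335]; cv2.imwrite('pics/c11.png',cv2.resize(a,None,fx=6,fy=6,interpolation=cv2.INTER_CUBIC))
E
```

```text
[]
[0.1585     0.00088988 0.0013844 ]
```

View pics/c11.png

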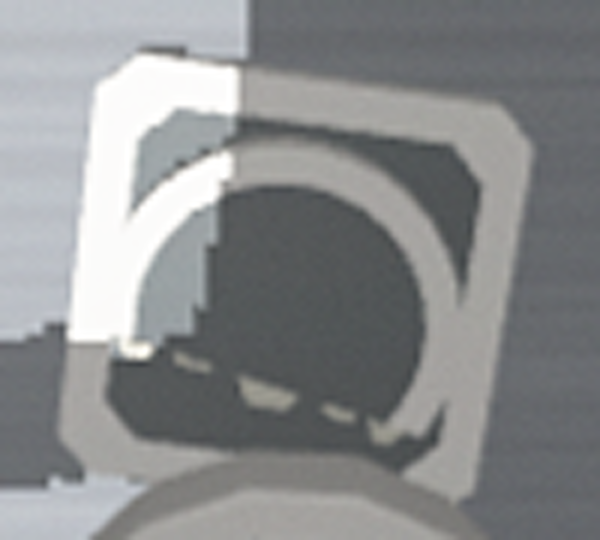

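Emit:
arm_command(moves=[0,-0.0158,0.0314,0,0,-0.006,1,0,-0.0158,0.0314,0,0,0,1,0,-0.0158,0.0314,0,0,0,1,0,-0.0158,0.0314,0,0,0,1,0,-0.0158,0.0314,0,0,0,1,0,-0.0158,0.0314,0,0,0,1,0,-0.0158,0.0314,0,0,0,1,0,-0.0158,0.0314,0,0,0,1,0,-0.0158,0.0314,0,0,0,1,0,-0.0158,0.0314,0,0,0,1,0,-0.0158,0.0314,0,0,0,1,0,-0.012,0.022,0,0,0,1,0,0,0,0,0,0,1,0,0,0,0,0,0,1])

```text
clock: 9.67
eef_pos: [0.6219, 0.3249, 0.3118]
tool_rot: [-0.493, 0.513, 0.504, 0.49]
ft_force: [0.1, -0.5, -1.1]
grip_width: 0.0381
```

```bash
python3 - <<'E'
from h import *
plan([0.623,0.319,0.28],90)
E
```

```text
t 9.67 pos [0.6219 0.3249 0.3118] jawdeg 89.6 down [-0.035 -0.013 -0.999] j [0.48 0.72 0.52 1.41 0.   0.49] F [ 0.1 -0.5 -1.1] w 0.0381
 turn [-0.0064 -0.013  -0.0347]  shift after turn [ 0.0318 -0.0011 -0.0059]  shift in cur axes [ 0.0319 -0.0023 -0.0055]
```

Emit:
arm_command(moves=[0.01,-0.001,-0.006,-0.006,-0.013,-0.035,1,0,0,0,0,0,0,1,0.01,0,0,0,0,0,1,0,0,0,0,0,0,1])

```text
clock: 10.0
eef_pos: [0.6198, 0.3159, 0.2853]
tool_rot: [-0.498, 0.505, 0.501, 0.496]
ft_force: [-0.7, 0.0, -1.6]
grip_width: 0.0384
```

```bash
python3 - <<'E'
from h import *
plan([0.623,0.319,0.26],90)
o=bot.get_obs(); im=snap('wrist','w7.png'); 
print(proj('wrist',[[.622,.32,.055]],o))
E
```

```text
t 10.00 pos [0.6198 0.3159 0.2853] jawdeg 89.9 down [-0.011 -0.006 -1.   ] j [ 0.47  0.71  0.43  1.31 -0.    0.47] F [-0.7  0.  -1.6] w 0.0384
 turn [-0.0015 -0.006  -0.0107]  shift after turn [ 0.0253 -0.0032  0.0031]  shift in cur axes [ 0.0252 -0.0035  0.0033]
[[289.57372333 229.95710173]]
```

View pics/w7.png

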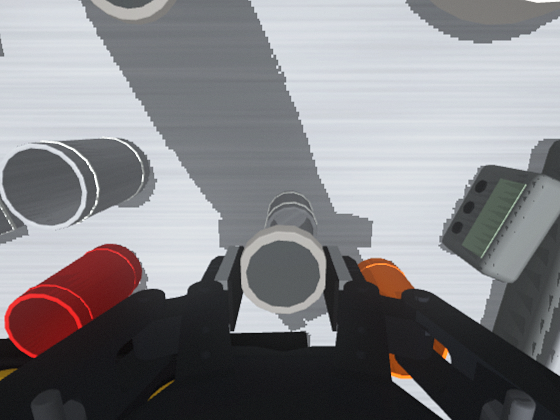

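```bash
python3 - <<'E'
from h import *
o=bot.get_obs()
a=cv2.imread('pics/w7.png')[180:310,230:350]; cv2.imwrite('pics/c12.png',cv2.resize(a,None,fx=5,fy=5,interpolation=cv2.INTER_CUBIC))
print(proj('wrist',[[.622-.018,.32,.055],[.622,.302,.055],[.622,.338,.055],[.604,.32,0]],o))
E
```

```text
[[289.23253723 202.41204344]
 [262.94377905 227.76718386]
 [315.26548395 227.84521272]
 [288.24762144 186.72948564]]
```

View pics/c12.png

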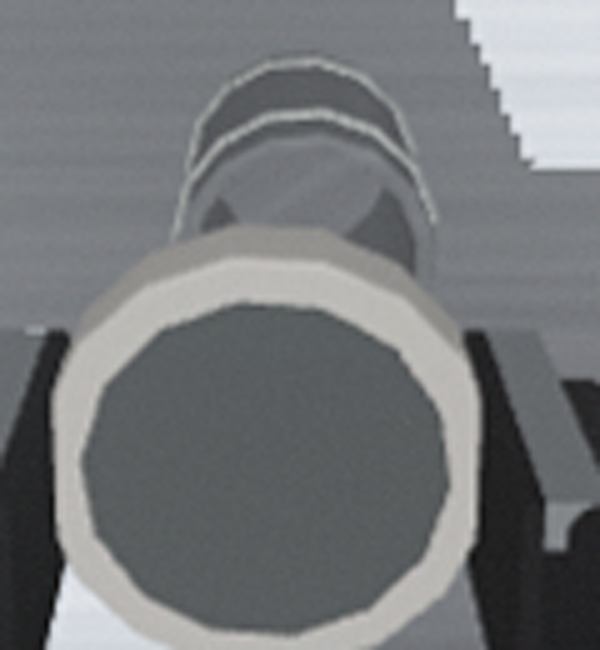

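Emit:
arm_command(moves=[0.008,-0.004,0.0045,-0.001,-0.006,-0.011,1,0.008,0,0,0,0,0,1,0.008,0,0,0,0,0,1,0.005,0,0,0,0,0,1,0,0,0,0,0,0,1,0,0,0,0,0,0,1])

```text
clock: 10.55
eef_pos: [0.6253, 0.3194, 0.2584]
tool_rot: [-0.5, 0.498, 0.498, 0.503]
ft_force: [0.2, 1.2, -0.5]
grip_width: 0.0384
```

```bash
python3 - <<'E'
from h import *
plan([0.6235,0.3205,0.2235],90)
E
```

```text
t 10.55 pos [0.6253 0.3194 0.2584] jawdeg 89.8 down [ 0.006  0.003 -1.   ] j [0.47 0.73 0.4  1.23 0.   0.48] F [ 0.2  1.2 -0.5] w 0.0384
 turn [-0.0032  0.0033  0.0061]  shift after turn [0.0349 0.0018 0.0011]  shift in cur axes [0.0349 0.0021 0.001 ]
```

Emit:
arm_command(moves=[0.007,0.002,0.001,-0.003,0.003,0.006,1,0.007,0,0,0,0,0.002,1,0.006,0,0,0,0,0.001,1,0,0,0,0,0,0,1,0,0,0,0,0,0,1])

```text
clock: 10.97
eef_pos: [0.6231, 0.3208, 0.2364]
tool_rot: [-0.499, 0.501, 0.501, 0.499]
ft_force: [1.1, -0.4, -0.6]
grip_width: 0.0383
```

```bash
python3 - <<'E'
from h import *
plan([0.6235,0.3205,0.2235],90)
snap('wrist','w8.png'); snap('side','s3.png')
a=cv2.imread('pics/s3.png')[200:330,60:240]; b=cv2.imread('pics/w8.png')[180:310,220:360]
f=lambda i,w:cv2.resize(i,(w,480),interpolation=cv2.INTER_CUBIC)
cv2.imwrite('pics/c13.png',np.hstack([f(a,420),f(b,370)]))
E
```

```text
t 10.97 pos [0.6231 0.3208 0.2364] jawdeg 90.0 down [-0.004  0.    -1.   ] j [0.48 0.74 0.37 1.2  0.   0.47] F [ 1.1 -0.4 -0.6] w 0.0383
 turn [ 0.0005  0.0001 -0.0038]  shift after turn [ 0.0129 -0.0004 -0.0003]  shift in cur axes [ 0.0129 -0.0004 -0.0003]
```

View pics/c13.png

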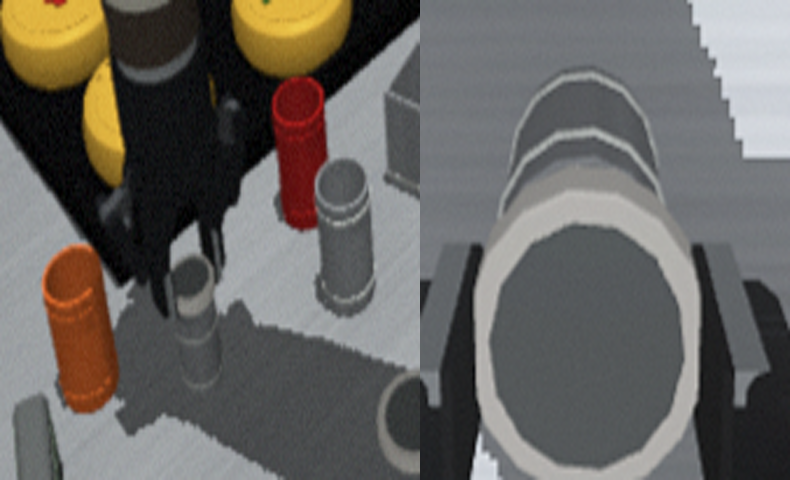

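Emit:
arm_command(moves=[0.004,0,-0.0015,0,0,-0.003,1,0.004,0,0,0,0,0,1,0.003,0,0,0,0,0,1,0,0,0,0,0,0,1])

```text
clock: 11.4
eef_pos: [0.6235, 0.3193, 0.2258]
tool_rot: [-0.5, 0.499, 0.5, 0.501]
ft_force: [0.7, -0.3, -1.0]
grip_width: 0.038
```

```bash
python3 - <<'E'
from h import *
plan([0.6235,0.3195,0.2235],90)
E
```

```text
t 11.40 pos [0.6235 0.3193 0.2258] jawdeg 90.0 down [ 0.002  0.001 -1.   ] j [0.47 0.75 0.35 1.17 0.   0.47] F [ 0.7 -0.3 -1. ] w 0.0380
 turn [0.0003 0.0011 0.0017]  shift after turn [0.0023 0.     0.0002]  shift in cur axes [0.0023 0.     0.0002]
```

Emit:
arm_command(moves=[0.0015,0,0,0,0,0.001,1,0.0015,0,0,0,0,0,1,0,0,0,0,0,0,1])

```text
clock: 11.65
eef_pos: [0.6238, 0.3192, 0.2235]
tool_rot: [-0.5, 0.499, 0.5, 0.501]
ft_force: [-0.6, 0.1, -0.6]
grip_width: 0.0381
```

```bash
python3 - <<'E'
from h import *
plan([0.6235,0.3195,0.2235],90)
E
```

```text
t 11.65 pos [0.6238 0.3192 0.2235] jawdeg 90.0 down [ 0.002  0.001 -1.   ] j [0.47 0.75 0.35 1.17 0.   0.47] F [-0.6  0.1 -0.6] w 0.0381
 turn [0.0001 0.0013 0.0018]  shift after turn [-0.      0.0003  0.0003]  shift in cur axes [-0.      0.0003  0.0003]
```

Just at the rim height with no force; lower slightly more and release.

Emit:
arm_command(moves=[0.001,0,0,0,0,0.001,1,0.001,0,0,0,0,0,1,0,0,0,0,0,0,1,0,0,0,0,0,0,0,0,0,0,0,0,0,-0.2,0,0,0,0,0,0,-0.2])

```text
clock: 12.15
eef_pos: [0.6241, 0.3193, 0.2234]
tool_rot: [-0.5, 0.499, 0.5, 0.501]
ft_force: [-0.9, -0.1, -0.2]
grip_width: 0.0512
```

```bash
python3 - <<'E'
from h import *
plan([0.6235,0.3195,0.2235],90)
E
```

```text
t 12.15 pos [0.6241 0.3193 0.2234] jawdeg 90.0 down [ 0.003  0.002 -1.   ] j [0.47 0.75 0.35 1.16 0.   0.47] F [-0.9 -0.1 -0.2] w 0.0512
 turn [0.     0.0024 0.0033]  shift after turn [-0.0001  0.0006  0.0002]  shift in cur axes [-0.0001  0.0006  0.0002]
```

Emit:
arm_command(moves=[0,0,0,0,0,0,-0.6,0,0,0,0,0,0,-0.6,-0.01,0,0,0,0,0,-0.6,-0.02,0,0,0,0,0,-0.6,-0.03,0,0,0,0,0,-1,-0.03,0,0,0,0,0,-1,-0.01,0.02,0,0,0,0,-1,0,0.02,0,0,0,0,-1])

```text
clock: 12.82
eef_pos: [0.5853, 0.3183, 0.3258]
tool_rot: [-0.499, 0.501, 0.5, 0.501]
ft_force: [-0.4, 0.2, 0.5]
grip_width: 0.0854
```

```bash
python3 - <<'E'
from h import *
plan([0.434,-0.057,0.32],73)
snap('wrist','w9.png'); snap('side','s4.png')
a=cv2.imread('pics/s4.png')[220:330,70:220]; b=cv2.imread('pics/w9.png')[100:310,180:420]
f=lambda i,w:cv2.resize(i,(w,350),interpolation=cv2.INTER_CUBIC)
cv2.imwrite('pics/c14.png',np.hstack([f(a,400),f(b,400)]))
E
```

```text
t 12.82 pos [0.5853 0.3183 0.3258] jawdeg 89.8 down [-0.001  0.    -1.   ] j [0.5  0.61 0.37 1.33 0.   0.5 ] F [-0.4  0.2  0.5] w 0.0854
 turn [ 2.938e-01 -1.000e-04 -9.000e-04]  shift after turn [ 0.0058  0.035  -0.4031]  shift in cur axes [ 0.0059  0.1502 -0.3757]
```

View pics/c14.png

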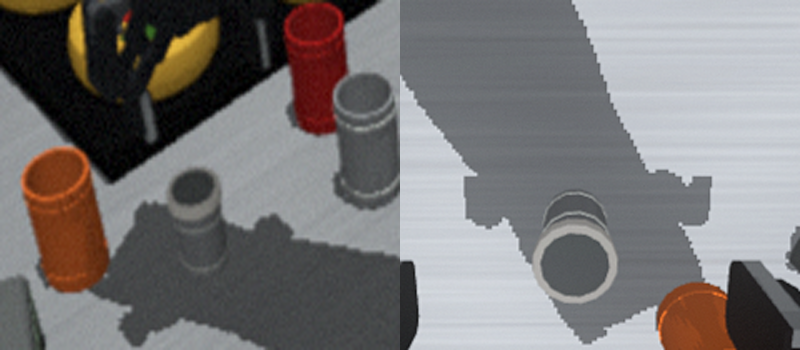

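```bash
python3 - <<'E'
from h import *
# w6 pose
M=np.eye(4); q=np.array([-0.498,0.501,0.502,0.498]); q/=np.linalg.norm(q); o={'tool_rot':q,'eef_pos':np.array([.433,-.0573,.3457])}
px=np.array([(281,328),(115,345),(430,440),(145,55),(510,105),(70,440),(470,500)])/6+[235,150]
P=ray('wrist',px[:3],.04,o); S=ray('wrist',px[3:],.02,o); print(P.round(4),S.round(4))
d=P[2]-P[1]; print('edge ang',np.degrees(np.arctan2(d[1],d[0])), 'dist centre-edge',np.cross(d[:2],(P[0]-P[1])[:2])/np.linalg.norm(d[:2]))
d=S[1]-S[0]; print('sq ang',np.degrees(np.arctan2(d[1],d[0])))
plan([0.434,-0.057,0.32],73)
E
```

```text
[[ 0.4376 -0.057   0.04  ]
 [ 0.4404 -0.0825  0.04  ]
 [ 0.4556 -0.0338  0.04  ]] [[ 0.3983 -0.0786  0.02  ]
 [ 0.406  -0.0207  0.02  ]
 [ 0.4622 -0.0922  0.02  ]
 [ 0.4726 -0.0251  0.02  ]]
edge ang 72.67320181210599 dist centre-edge 0.01022124617532141
sq ang 82.37174389538093
t 12.92 pos [0.5831 0.3185 0.3249] jawdeg 90.0 down [-0.004 -0.001 -1.   ] j [0.5  0.61 0.37 1.33 0.   0.5 ] F [-0.2 -0.9 -0.4] w 0.0852
 turn [ 0.2962 -0.002  -0.0038]  shift after turn [ 0.0049  0.0328 -0.4027]  shift in cur axes [ 0.006   0.1489 -0.3756]<stdin>:6: DeprecationWarning: Arrays of 2-dimensional vectors are deprecated. Use arrays of 3-dimensional vectors instead. (deprecated in NumPy 2.0)
```

Emit:
arm_command(moves=[0,0,0,0.1,0,-0.003,-1,0,0,0,0.1,0,0,-1,0,0,0,0.1,0,0,-1,0,0.0027,-0.0336,0,0,0,-1,0,0.0027,-0.0336,0,0,0,-1,0,0.0027,-0.0336,0,0,0,-1,0,0.0027,-0.0336,0,0,0,-1,0,0.0027,-0.0336,0,0,0,-1,0,0.0027,-0.0336,0,0,0,-1,0,0.0027,-0.0336,0,0,0,-1,0,0.0027,-0.0336,0,0,0,-1,0,0.0027,-0.0336,0,0,0,-1,0,0.0027,-0.0336,0,0,0,-1,0,0.0027,-0.0336,0,0,0,-1,0,0.0027,-0.028,0,0,0,-1,0,0,0,0,0,0,-1,0,0,0,0,0,0,-1])

```text
clock: 14.33
eef_pos: [0.4305, -0.0657, 0.3232]
tool_rot: [-0.418, 0.573, 0.414, 0.572]
ft_force: [0.7, -0.5, 0.5]
grip_width: 0.0855
```

```bash
python3 - <<'E'
from h import *
plan([0.437,-0.057,0.25],72.7)
snap('wrist','w10.png')
a=cv2.imread('pics/w10.png')[110:290,180:420]; cv2.imwrite('pics/c15.png',cv2.resize(a,None,fx=3.2,fy=3.2,interpolation=cv2.INTER_CUBIC))
E
```

```text
t 14.33 pos [ 0.4305 -0.0657  0.3232] jawdeg 72.0 down [ 0.002 -0.005 -1.   ] j [-0.15  0.17 -0.31  1.09 -0.    0.16] F [ 0.7 -0.5  0.5] w 0.0855
 turn [-0.012  -0.0044  0.0036]  shift after turn [ 0.0732 -0.0036  0.0102]  shift in cur axes [ 0.0732 -0.0032  0.0106]
```

View pics/c15.png

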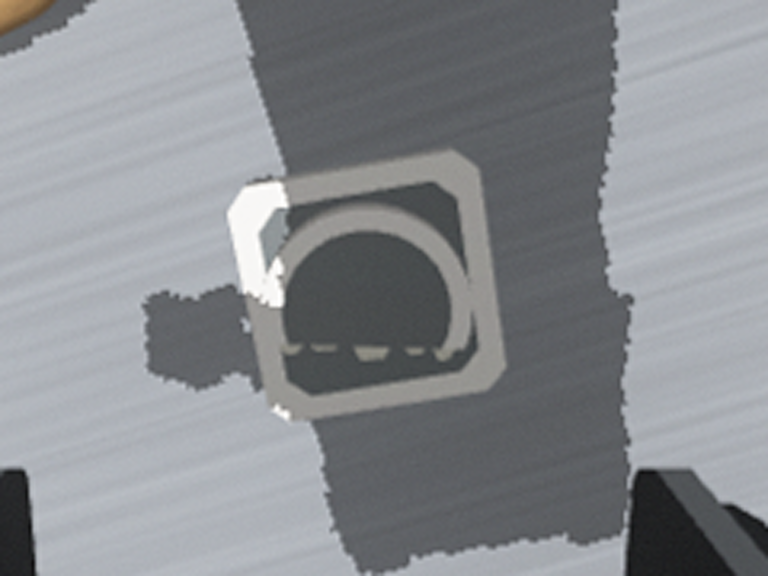

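```bash
python3 - <<'E'
from h import *
o=bot.get_obs()
px=np.array([(368,306),(265,290),(472,290),(368,203),(285,352),(460,352),(228,195),(300,420),(505,380),(470,152)])/3.2+[180,110]
print(ray('wrist',px[:6],.04,o).round(4)); S=ray('wrist',px[6:],.02,o);print(S.round(4),S.mean(0).round(4))
plan([0.4365,-0.0575,0.25],72.7)
E
```

```text
[[ 0.436  -0.0565  0.04  ]
 [ 0.4236 -0.081   0.04  ]
 [ 0.4402 -0.0292  0.04  ]
 [ 0.4098 -0.0484  0.04  ]
 [ 0.4414 -0.0814  0.04  ]
 [ 0.4557 -0.0369  0.04  ]]
[[ 0.3992 -0.0849  0.02  ]
 [ 0.4685 -0.0869  0.02  ]
 [ 0.4748 -0.0262  0.02  ]
 [ 0.4083 -0.0181  0.02  ]] [ 0.4377 -0.054   0.02  ]
t 14.38 pos [ 0.4306 -0.0653  0.3232] jawdeg 72.1 down [ 0.002 -0.006 -1.   ] j [-0.15  0.17 -0.31  1.09 -0.01  0.16] F [-0.3 -0.8 -0.2] w 0.0853
 turn [-0.0112 -0.005   0.0035]  shift after turn [ 0.0732 -0.0033  0.0092]  shift in cur axes [ 0.0732 -0.0029  0.0096]
```

Emit:
arm_command(moves=[0.01,-0.003,0.009,-0.011,-0.005,0.005,-1,0.014,0,0,0,0,0.001,-1,0.014,0,0,0,0,0.002,-1,0.014,0,0,0,0,0.002,-1,0.014,0,0,0,0,0.002,-1,0,0,0,0,0,0,-1,0,0,0,0,0,0,-1])

```text
clock: 14.97
eef_pos: [0.4436, -0.0482, 0.2518]
tool_rot: [-0.421, 0.566, 0.427, 0.566]
ft_force: [0.1, -0.5, -0.3]
grip_width: 0.0856
```

```bash
python3 - <<'E'
from h import *
plan([0.436,-0.057,0.196],72.7)
E
```

```text
t 14.97 pos [ 0.4436 -0.0482  0.2518] jawdeg 73.6 down [-0.005  0.007 -1.   ] j [-0.11  0.27 -0.38  0.92  0.01  0.18] F [ 0.1 -0.5 -0.3] w 0.0856
 turn [ 0.0166  0.0055 -0.0069]  shift after turn [ 0.0558  0.0046 -0.0106]  shift in cur axes [ 0.0558  0.0044 -0.0109]
```

Emit:
arm_command(moves=[0.008,0.004,-0.008,0.013,0.005,-0.007,-1,0.01,0,0,0,0,0,-1,0.008,0,0,0,0,0,-1,0,0,0,0,0,0,-1,0,0,0,0,0,0,-1])

```text
clock: 15.38
eef_pos: [0.4411, -0.0507, 0.2261]
tool_rot: [-0.423, 0.566, 0.422, 0.568]
ft_force: [-0.0, -1.0, 0.6]
grip_width: 0.085
```

```bash
python3 - <<'E'
from h import *
plan([0.436,-0.057,0.196],72.7)
snap('wrist','w11.png')
E
```

```text
t 15.38 pos [ 0.4411 -0.0507  0.2261] jawdeg 73.4 down [ 0.004  0.001 -1.   ] j [-0.11  0.3  -0.43  0.84  0.    0.18] F [-0.  -1.   0.6] w 0.0850
 turn [0.0119 0.0023 0.0033]  shift after turn [ 0.0301  0.003  -0.0075]  shift in cur axes [ 0.0301  0.0032 -0.0076]
```

View pics/w11.png

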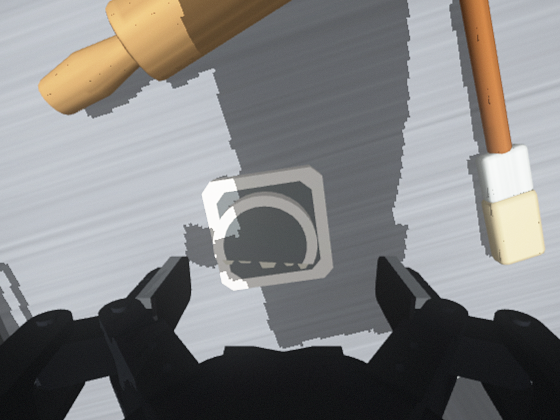

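Emit:
arm_command(moves=[0.004,0.003,-0.008,0.012,0.002,0.003,-1,0,0,0,0,0,0,-1,0,0,0,0,0,0,-1])

```text
clock: 15.68
eef_pos: [0.4365, -0.0579, 0.2232]
tool_rot: [-0.42, 0.569, 0.418, 0.57]
ft_force: [-0.7, -0.8, 0.9]
grip_width: 0.0852
```

```bash
python3 - <<'E'
from h import *
plan([0.436,-0.057,0.196],72.7)
E
```

```text
t 15.68 pos [ 0.4365 -0.0579  0.2232] jawdeg 72.7 down [ 0.003 -0.    -1.   ] j [-0.13  0.3  -0.44  0.83  0.    0.17] F [-0.7 -0.8  0.9] w 0.0852
 turn [-0.0004  0.0006  0.0029]  shift after turn [0.0272 0.0007 0.0007]  shift in cur axes [0.0272 0.0008 0.0007]
```

Emit:
arm_command(moves=[0.007,0.001,0.0005,0,0,0.003,-1,0.007,0,0,0,0,0.001,-1,0.007,0,0,0,0,0.001,-1,0,0,0,0,0,0,-1,0,0,0,0,0,0,-1])

```text
clock: 16.1
eef_pos: [0.4356, -0.0576, 0.2005]
tool_rot: [-0.418, 0.57, 0.419, 0.57]
ft_force: [-0.4, -0.7, -0.0]
grip_width: 0.0851
```

```bash
python3 - <<'E'
from h import *
plan([0.436,-0.057,0.196],72.7)
E
```

```text
t 16.10 pos [ 0.4356 -0.0576  0.2005] jawdeg 72.6 down [-0.001  0.001 -1.   ] j [-0.13  0.33 -0.47  0.77  0.    0.17] F [-0.4 -0.7 -0. ] w 0.0851
 turn [-0.0018  0.0009 -0.0014]  shift after turn [ 0.0045 -0.0002  0.0007]  shift in cur axes [ 0.0045 -0.0002  0.0007]
```

Emit:
arm_command(moves=[0.004,0,0.0007,0,0,-0.001,-1,0,0,0,0,0,0,-1,0,0,0,0,0,0,-0.4,0,0,0,0,0,0,0,0,0,0,0,0,0,1,0,0,0,0,0,0,1,0,0,0,0,0,0,1])

```text
clock: 16.68
eef_pos: [0.4363, -0.0568, 0.1969]
tool_rot: [-0.419, 0.569, 0.419, 0.57]
ft_force: [-0.5, 0.3, 0.2]
grip_width: 0.0533
```

```bash
python3 - <<'E'
from h import *
plan([0.436,-0.057,0.196],72.7)
E
```

```text
t 16.68 pos [ 0.4363 -0.0568  0.1969] jawdeg 72.6 down [ 0.001  0.001 -1.   ] j [-0.13  0.34 -0.47  0.76  0.    0.17] F [-0.5  0.3  0.2] w 0.0533
 turn [-0.0015  0.001   0.0006]  shift after turn [ 0.0009  0.0002 -0.0003]  shift in cur axes [ 0.0009  0.0002 -0.0003]
```

Emit:
arm_command(moves=[-0.008,0,0,0,0,0,1,-0.015,0,0,0,0,0,1,-0.02,0,0,0,0,0,1,-0.03,0,0,0,0,0,1,-0.035,0,0,0,0,0,1,-0.035,0,0,0,0,0,1,-0.035,0,0,0,0,0,1,-0.03,0,0,0,0,0,1,0,0,0,0,0,0,1])

```text
clock: 17.43
eef_pos: [0.4335, -0.0566, 0.4162]
tool_rot: [-0.417, 0.571, 0.42, 0.569]
ft_force: [0.9, 0.7, -0.5]
grip_width: 0.0534
```

```bash
python3 - <<'E'
from h import *
snap('wrist','w12.png')
px=np.array([(93,28),(355,57),(335,293),(73,265),(122,72),(318,93),(305,248),(110,228)])/3.4+[355,200]
P=ray('top',px,.16); print(P.round(4)); A=P[:4];B=P[4:]
for Q in (A,B):
    d=np.diff(np.vstack([Q,Q[:1]]),axis=0); print(Q.mean(0).round(4),np.linalg.norm(d,axis=1).round(3),np.degrees(np.arctan2(d[:,1],d[:,0])).round(1))
plan([0.424,-0.363,0.40],83)
E
```

```text
[[ 0.5229 -0.2752  0.16  ]
 [ 0.497  -0.4738  0.16  ]
 [ 0.3202 -0.45    0.16  ]
 [ 0.3451 -0.2537  0.16  ]
 [ 0.4891 -0.296   0.16  ]
 [ 0.4702 -0.4443  0.16  ]
 [ 0.3541 -0.429   0.16  ]
 [ 0.3721 -0.2825  0.16  ]]
[ 0.4213 -0.3632  0.16  ] [0.2   0.178 0.198 0.179] [-97.4 172.3  82.8  -6.9]
[ 0.4214 -0.363   0.16  ] [0.15  0.117 0.148 0.118] [-97.2 172.5  83.   -6.6]
t 17.48 pos [ 0.4331 -0.0565  0.4141] jawdeg 72.6 down [-0.008  0.002 -1.   ] j [-0.13  0.12 -0.12  1.34  0.    0.17] F [ 0.8 -0.2 -0.2] w 0.0534
 turn [-0.1812  0.0003 -0.0085]  shift after turn [ 0.0141 -0.0283 -0.3053]  shift in cur axes [ 0.0135 -0.0829 -0.2952]
```

View pics/w12.png

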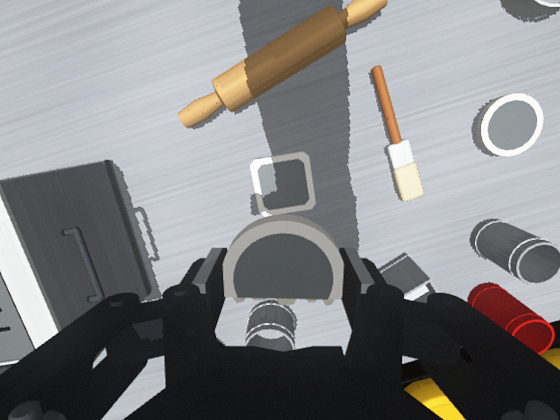

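Emit:
arm_command(moves=[0,0,0,-0.09,0,-0.005,1,0,0,0,-0.09,0,-0.003,1,0,-0.0028,-0.034,0,0,0,1,0,-0.0028,-0.034,0,0,0,1,0,-0.0028,-0.034,0,0,0,1,0,-0.0028,-0.034,0,0,0,1,0,-0.0028,-0.034,0,0,0,1,0,-0.0028,-0.034,0,0,0,1,0,-0.0028,-0.034,0,0,0,1,0,-0.0028,-0.034,0,0,0,1,0,-0.0028,-0.028,0,0,0,1,0,0,0,0,0,0,1,0,0,0,0,0,0,1])

```text
clock: 18.57
eef_pos: [0.4202, -0.3677, 0.3995]
tool_rot: [-0.465, 0.527, 0.48, 0.525]
ft_force: [0.2, 1.2, -0.4]
grip_width: 0.0536
```

```bash
python3 - <<'E'
from h import *
plan([0.4213,-0.363,0.36],83)
snap('wrist','w13.png')
E
```

```text
t 18.57 pos [ 0.4202 -0.3677  0.3995] jawdeg 83.9 down [-0.017  0.014 -1.   ] j [-0.72  0.37  0.17  1.39 -0.   -0.61] F [ 0.2  1.2 -0.4] w 0.0536
 turn [ 0.0161  0.0118 -0.0186]  shift after turn [ 0.0395 -0.0005  0.0048]  shift in cur axes [ 0.0395 -0.0013  0.0043]
```

View pics/w13.png

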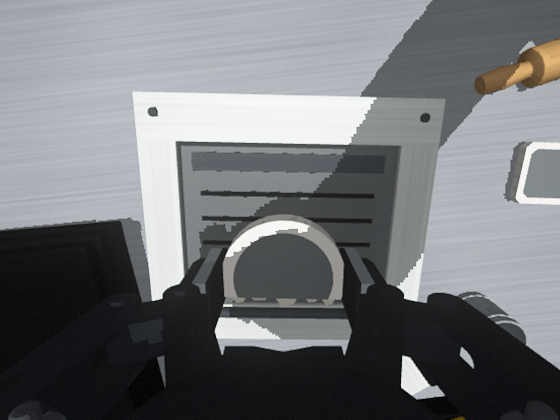

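Emit:
arm_command(moves=[0.01,0,0.005,0.014,0.012,-0.019,1,0.012,0,0,0,0,0,1,0.012,0,0,0,0,0,1,0,0,0,0,0,0,1,0,0,0,0,0,0,1])

```text
clock: 19.03
eef_pos: [0.4204, -0.3564, 0.3625]
tool_rot: [-0.469, 0.528, 0.472, 0.528]
ft_force: [0.7, -0.1, 0.3]
grip_width: 0.0537
```

```bash
python3 - <<'E'
from h import *
plan([0.4213,-0.363,0.283],83)
E
```

```text
t 19.03 pos [ 0.4204 -0.3564  0.3625] jawdeg 83.4 down [-0.003  0.003 -1.   ] j [-0.7   0.36  0.07  1.28  0.   -0.59] F [ 0.7 -0.1  0.3] w 0.0537
 turn [ 0.0074  0.0031 -0.0033]  shift after turn [ 0.0795 -0.0017 -0.0064]  shift in cur axes [ 0.0795 -0.002  -0.0067]
```

Emit:
arm_command(moves=[0.01,-0.002,-0.006,0.007,0.003,-0.003,1,0.01,0,0,0,0,0,1,0.01,0,0,0,0,0,1,0.01,0,0,0,0,0,1,0,0,0,0,0,0,1])

```text
clock: 19.45
eef_pos: [0.4232, -0.3614, 0.3218]
tool_rot: [-0.471, 0.529, 0.468, 0.529]
ft_force: [-0.1, 0.2, 0.0]
grip_width: 0.0536
```

```bash
python3 - <<'E'
from h import *
plan([0.4213,-0.363,0.283],83)
E
```

```text
t 19.45 pos [ 0.4232 -0.3614  0.3218] jawdeg 83.2 down [ 0.004 -0.003 -1.   ] j [-0.71  0.4   0.    1.17  0.   -0.59] F [-0.1  0.2  0. ] w 0.0536
 turn [ 0.0031 -0.0025  0.0042]  shift after turn [ 0.0388  0.0017 -0.0018]  shift in cur axes [ 0.0388  0.0018 -0.0017]
```

Emit:
arm_command(moves=[0.01,0.0015,-0.001,0,0,0.003,1,0.01,0,0,0,0,0,1,0.01,0,0,0,0,0,1,0.007,0,0,0,0,0,1,0,0,0,0,0,0,1])

```text
clock: 19.87
eef_pos: [0.4218, -0.3628, 0.2822]
tool_rot: [-0.471, 0.529, 0.468, 0.528]
ft_force: [-1.0, 0.8, 1.4]
grip_width: 0.0533
```

```bash
python3 - <<'E'
from h import *
plan([0.4213,-0.363,0.283],83)
snap('wrist','w14.png'); snap('side','s5.png')
E
```

```text
t 19.87 pos [ 0.4218 -0.3628  0.2822] jawdeg 83.2 down [ 0.002 -0.004 -1.   ] j [-0.71  0.43 -0.06  1.08 -0.   -0.59] F [-1.   0.8  1.4] w 0.0533
 turn [ 0.0029 -0.0041  0.0027]  shift after turn [-0.0008  0.0004 -0.0002]  shift in cur axes [-0.0008  0.0004 -0.0002]
```

View pics/w14.png

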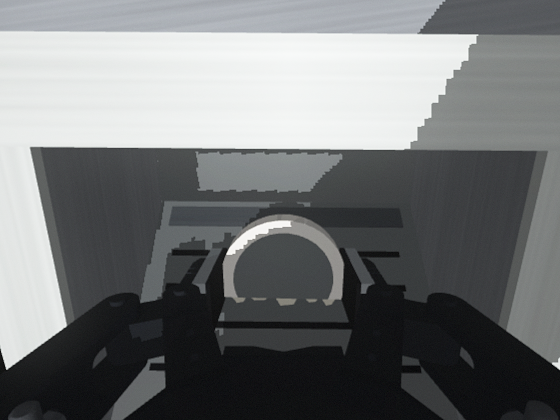

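View pics/s5.png

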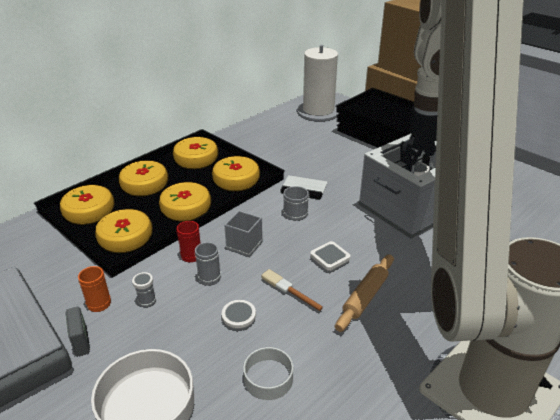

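Emit:
arm_command(moves=[0,0,0,0,0,0,-0.3,0,0,0,0,0,0,-0.6,0,0,0,0,0,0,-0.8,0,0,0,0,0,0,-0.8,0,0,0,0,0,0,-0.8,0,0,0,0,0,0,-0.8])

```text
clock: 20.47
eef_pos: [0.4218, -0.3631, 0.2849]
tool_rot: [-0.472, 0.53, 0.467, 0.528]
ft_force: [-2.5, 0.1, 1.4]
grip_width: 0.0773
```

```bash
python3 - <<'E'
from h import *
plan([0.4213,-0.363,0.283],83)
snap('wrist','w15.png')
E
```

```text
t 20.47 pos [ 0.4218 -0.3631  0.2849] jawdeg 83.2 down [ 0.003 -0.006 -1.   ] j [-0.71  0.43 -0.05  1.09 -0.   -0.59] F [-2.5  0.1  1.4] w 0.0773
 turn [ 0.0026 -0.0055  0.0038]  shift after turn [0.0019 0.0005 0.    ]  shift in cur axes [0.0019 0.0005 0.    ]
```

View pics/w15.png

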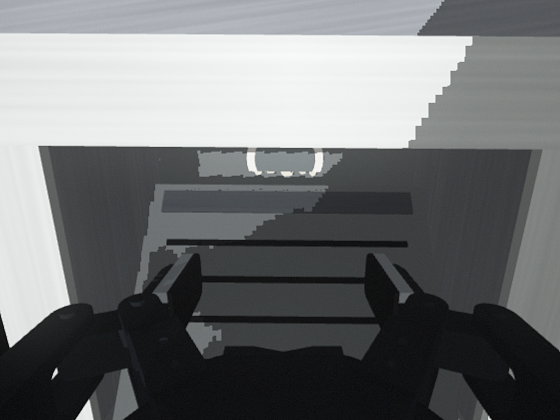

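Emit:
arm_command(moves=[-0.01,0,0,0,0,0,-0.8,-0.02,0,0,0,0,0,-0.8,-0.025,0,0,0,0,0,-0.8,-0.03,0,0,0,0,0,-0.8,-0.03,0,0,0,0,0,-0.8,-0.02,0,0,0,0,0,-0.8,0,0,0,0,0,0,-0.8,0,0,0,0,0,0,-0.8])

```text
clock: 21.18
eef_pos: [0.4222, -0.3622, 0.4304]
tool_rot: [-0.474, 0.528, 0.465, 0.529]
ft_force: [-0.5, -0.4, -1.2]
grip_width: 0.0766
```

```bash
python3 - <<'E'
from h import *
plan([0.436,-0.056,0.40],82.3)
snap('wrist','w16.png')
E
```

```text
t 21.18 pos [ 0.4222 -0.3622  0.4304] jawdeg 83.2 down [ 0.009 -0.008 -1.   ] j [-0.71  0.34  0.21  1.43 -0.   -0.59] F [-0.5 -0.4 -1.2] w 0.0766
 turn [ 0.0155 -0.0068  0.0102]  shift after turn [0.0304 0.0273 0.3053]  shift in cur axes [0.028  0.0229 0.3058]
```

View pics/w16.png

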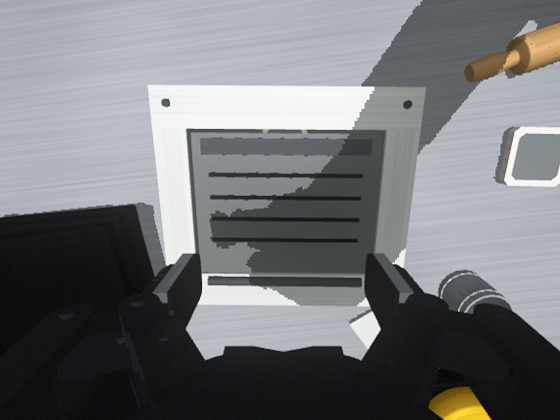

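```bash
python3 - <<'E'
import cv2
a=cv2.imread('pics/w16.png')[110:165,180:400]; cv2.imwrite('pics/c16.png',cv2.resize(a,None,fx=3.6,fy=5,interpolation=cv2.INTER_CUBIC))
E
```

```text
(no output)
```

View pics/c16.png

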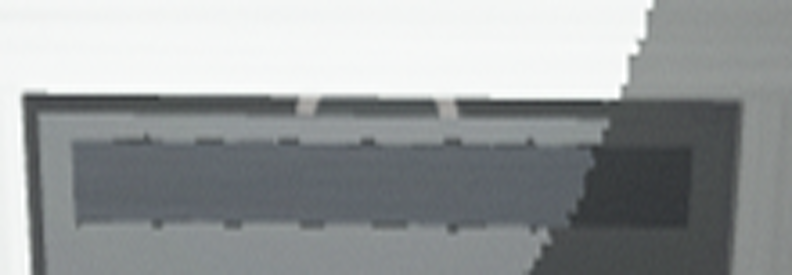

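Emit:
arm_command(moves=[0.003,0.003,0.034,0.0155,-0.007,0.01,-1,0.003,0.003,0.034,0,0,0,-1,0.003,0.003,0.034,0,0,0,-1,0.003,0.003,0.034,0,0,0,-1,0.003,0.003,0.034,0,0,0,-1,0.003,0.003,0.034,0,0,0,-1,0.003,0.003,0.034,0,0,0,-1,0.003,0.003,0.034,0,0,0,-1,0.003,0.002,0.025,0,0,0,-1,0,0,0,0,0,0,-1,0,0,0,0,0,0,-1])

```text
clock: 22.15
eef_pos: [0.4331, -0.0525, 0.387]
tool_rot: [-0.458, 0.537, 0.47, 0.53]
ft_force: [0.0, 0.5, -0.0]
grip_width: 0.0852
```

```bash
python3 - <<'E'
from h import *
plan([0.436,-0.056,0.25],82.3)
o=bot.get_obs(); im=snap('wrist','w17.png'); np.save('o17.npy',T(o))
a=cv2.imread('pics/w17.png')[130:290,200:370]; cv2.imwrite('pics/c17.png',cv2.resize(a,None,fx=4,fy=3.75,interpolation=cv2.INTER_CUBIC))
E
```

```text
t 22.15 pos [ 0.4331 -0.0525  0.387 ] jawdeg 82.0 down [-0.019  0.007 -1.   ] j [-0.12  0.13 -0.18  1.28  0.    0.02] F [ 0.   0.5 -0. ] w 0.0852
 turn [-0.0051  0.0042 -0.0195]  shift after turn [ 0.137  -0.0034 -0.0031]  shift in cur axes [ 0.1369 -0.0061 -0.0036]
```

View pics/c17.png

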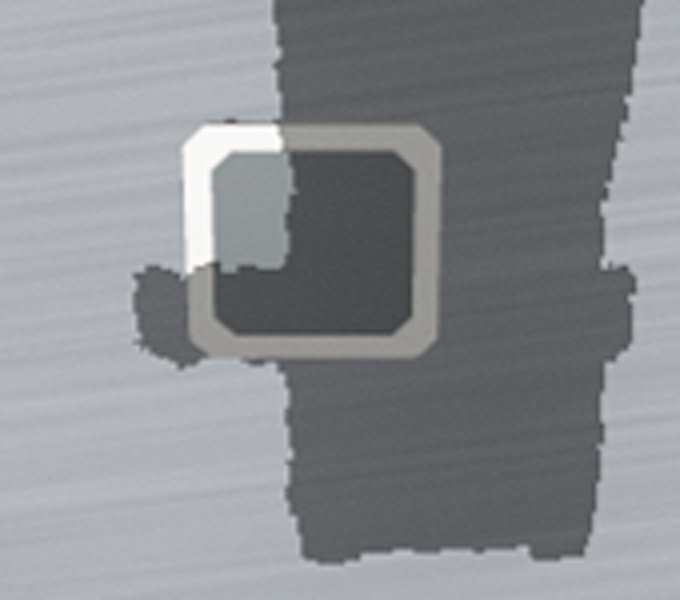

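```bash
python3 - <<'E'
from h import *
M=np.load('o17.npy'); o={'tool_rot':R.from_matrix(M[:3,:3]).as_quat(),'eef_pos':M[:3,3]}
px=np.array([(313,243),(212,240),(414,240),(312,124),(312,358)])/[4,3.75]+[200,130]
print(ray('wrist',px,.02,o).round(4))
E
```

```text
[[ 0.437  -0.0556  0.02  ]
 [ 0.4322 -0.0833  0.02  ]
 [ 0.44   -0.0276  0.02  ]
 [ 0.4022 -0.0509  0.02  ]
 [ 0.4724 -0.0609  0.02  ]]
```

Emit:
arm_command(moves=[0.02,-0.004,-0.003,-0.005,0.004,-0.019,-1,0.025,0,0,0,0,0,-1,0.025,0,0,0,0,0.002,-1,0.025,0,0,0,0,0.003,-1,0.025,0,0,0,0,0.003,-1,0.01,0,0,0,0,0,-1,0,0,0,0,0,0,-1,0,0,0,0,0,0,-1])

```text
clock: 22.87
eef_pos: [0.4362, -0.0652, 0.2503]
tool_rot: [-0.46, 0.538, 0.463, 0.534]
ft_force: [0.0, 0.5, 0.0]
grip_width: 0.0854
```

```bash
python3 - <<'E'
from h import *
plan([0.437,-0.056,0.176],82.2)
E
```

```text
t 22.87 pos [ 0.4362 -0.0652  0.2503] jawdeg 81.4 down [-0.007 -0.001 -1.   ] j [-0.15  0.27 -0.4   0.91 -0.    0.  ] F [0.  0.5 0. ] w 0.0854
 turn [-0.0133 -0.002  -0.0071]  shift after turn [0.0743 0.0004 0.0093]  shift in cur axes [0.0743 0.     0.0094]
```

Emit:
arm_command(moves=[0.01,0,0.009,-0.013,-0.002,-0.007,-1,0.012,0,0,0,0,0.001,-1,0.01,0,0,0,0,0.002,-1,0,0,0,0,0,0,-1,0,0,0,0,0,0,-1])

```text
clock: 23.28
eef_pos: [0.4399, -0.0599, 0.2208]
tool_rot: [-0.464, 0.533, 0.462, 0.535]
ft_force: [0.0, -0.2, 1.0]
grip_width: 0.0852
```

```bash
python3 - <<'E'
from h import *
plan([0.437,-0.056,0.176],82.2)
o=bot.get_obs(); snap('wrist','w18.png'); print(proj('wrist',[[.437,-.056,.02]],o))
E
```

```text
t 23.28 pos [ 0.4399 -0.0599  0.2208] jawdeg 81.8 down [ 0.004 -0.001 -1.   ] j [-0.14  0.31 -0.44  0.82 -0.    0.01] F [ 0.  -0.2  1. ] w 0.0852
 turn [-0.0063 -0.0005  0.0041]  shift after turn [0.0448 0.0034 0.0034]  shift in cur axes [0.0448 0.0036 0.0034]
[[287.11306582 232.56513499]]
```

View pics/w18.png

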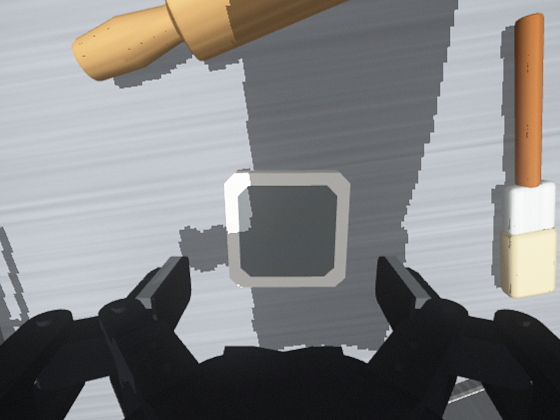

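Emit:
arm_command(moves=[0.008,0.0035,0.004,-0.006,0,0.004,-1,0.009,0,0,0,0,0.001,-1,0.009,0,0,0,0,0.001,-1,0,0,0,0,0,0,-1,0,0,0,0,0,0,-1])

```text
clock: 23.75
eef_pos: [0.4378, -0.0553, 0.1943]
tool_rot: [-0.465, 0.533, 0.464, 0.533]
ft_force: [-0.1, -0.1, -0.1]
grip_width: 0.0853
```

```bash
python3 - <<'E'
from h import *
plan([0.437,-0.056,0.176],82.2)
E
```

```text
t 23.75 pos [ 0.4378 -0.0553  0.1943] jawdeg 82.2 down [ 0.002 -0.001 -1.   ] j [-0.13  0.34 -0.47  0.75 -0.    0.01] F [-0.1 -0.1 -0.1] w 0.0853
 turn [-0.0001 -0.0004  0.0018]  shift after turn [ 0.0183  0.0007 -0.0008]  shift in cur axes [ 0.0183  0.0007 -0.0008]
```

Emit:
arm_command(moves=[0.006,0.0007,-0.0008,0,0,0.002,-1,0.006,0,0,0,0,0,-1,0.003,0,0,0,0,0,-1,0,0,0,0,0,0,-1,0,0,0,0,0,0,-0.6,0,0,0,0,0,0,0.2,0,0,0,0,0,0,1,0,0,0,0,0,0,1,0,0,0,0,0,0,1])

```text
clock: 24.5
eef_pos: [0.4371, -0.0561, 0.1785]
tool_rot: [-0.465, 0.533, 0.465, 0.533]
ft_force: [-0.0, -0.5, 0.3]
grip_width: 0.0681
```

```bash
python3 - <<'E'
from h import *
plan([0.437,-0.056,0.176],82.2)
E
```

```text
t 24.50 pos [ 0.4371 -0.0561  0.1785] jawdeg 82.2 down [-0.    -0.001 -1.   ] j [-0.13  0.37 -0.49  0.71 -0.    0.01] F [-0.  -0.5  0.3] w 0.0681
 turn [ 0.0001 -0.0006 -0.0001]  shift after turn [0.0025 0.0002 0.0001]  shift in cur axes [0.0025 0.0002 0.0001]
```

Emit:
arm_command(moves=[-0.01,0,0,0,0,0,1,-0.02,0,0,0,0,0,1,-0.03,0,0,0,0,0,1,-0.035,0,0,0,0,0,1,-0.035,0,0,0,0,0,1,-0.035,0,0,-0.05,0,0,1,-0.01,0,0,-0.08,0,0,1,0,0,0,-0.08,0,0,1,0,0,0,-0.08,0,0,1,0,0,0,-0.08,0,0,1,0,0,0,-0.08,0,0,1,0,0,0,0,0,0,1])

```text
clock: 25.5
eef_pos: [0.4361, -0.0559, 0.3629]
tool_rot: [0.577, -0.41, -0.576, -0.409]
ft_force: [-0.2, 0.9, 0.1]
grip_width: 0.0678
```

```bash
python3 - <<'E'
from h import *
plan([0.65,-0.03,0.36],109.4)
E
```

```text
t 25.50 pos [ 0.4361 -0.0559  0.3629] jawdeg 109.2 down [ 0. -0. -1.] j [-0.13  0.15 -0.22  1.2  -0.   -0.46] F [-0.2  0.9  0.1] w 0.0678
 turn [-0.0031 -0.0005 -0.    ]  shift after turn [ 0.0029 -0.2104 -0.0467]  shift in cur axes [ 0.0029 -0.2105 -0.046 ]
```

Emit:
arm_command(moves=[-0.001,-0.035,-0.0078,-0.003,0,0,1,-0.001,-0.035,-0.0078,0,0,0,1,-0.001,-0.035,-0.0078,0,0,0,1,-0.001,-0.035,-0.0078,0,0,0,1,-0.001,-0.035,-0.0078,0,0,0,1,-0.001,-0.03,-0.0078,0,0,0,1,0,0,0,0,0,0,1,0,0,0,0,0,0,1,0,0,0,0,0,0,1])

```text
clock: 26.25
eef_pos: [0.6492, -0.0317, 0.358]
tool_rot: [-0.568, 0.418, 0.578, 0.411]
ft_force: [-0.5, -0.0, -0.7]
grip_width: 0.0678
```

```bash
python3 - <<'E'
from h import *
plan([0.616,0.0505,0.33],109.4)
o=bot.get_obs(); im=snap('wrist','w19.png'); np.save('o19.npy',T(o))
E
```

```text
t 26.25 pos [ 0.6492 -0.0317  0.358 ] jawdeg 108.3 down [-0.017  0.    -1.   ] j [-0.05  0.57  0.39  1.4  -0.   -0.37] F [-0.5 -0.  -0.7] w 0.0678
 turn [-0.0198  0.0058 -0.0155]  shift after turn [0.028  0.004  0.0886]  shift in cur axes [0.0285 0.0053 0.0883]
```

View pics/w19.png

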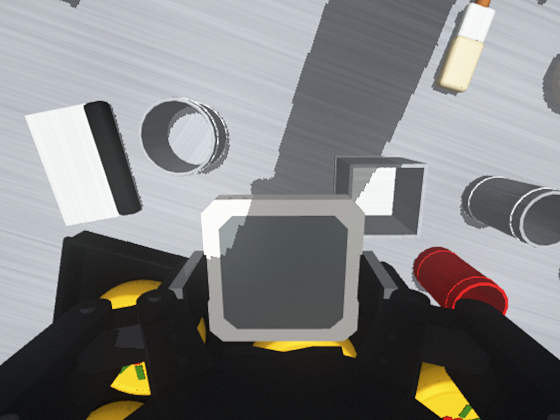

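```bash
python3 - <<'E'
import cv2,numpy as np
a=cv2.imread('pics/w19.png'); f=lambda x,y:cv2.resize(a[y:y+95,x:x+95],None,fx=4,fy=4,interpolation=cv2.INTER_CUBIC)
cv2.imwrite('pics/c19.png',np.hstack([f(335,148),f(135,88)]))
E
```

```text
(no output)
```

View pics/c19.png

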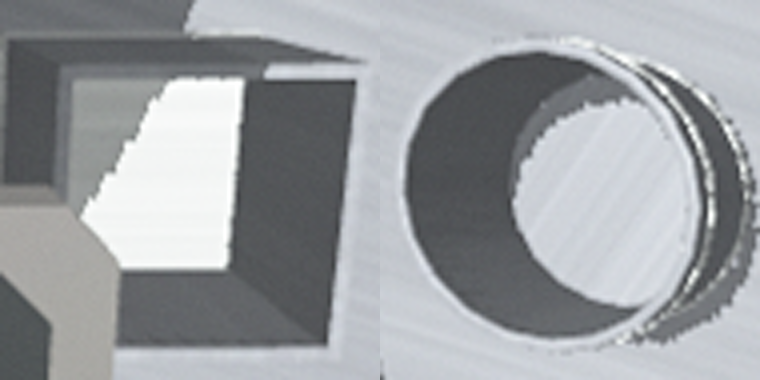

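```bash
python3 - <<'E'
from h import *
M=np.load('o19.npy'); o={'tool_rot':R.from_matrix(M[:3,:3]).as_quat(),'eef_pos':M[:3,3]}
S=ray('wrist',np.array([(72,78),(357,78),(328,347)])/4+[335,148],.075,o); print(S.round(4)); print((S[0]+S[2])/2)
d=np.diff(S,axis=0); print(np.linalg.norm(d,axis=1),np.degrees(np.arctan2(d[:,1],d[:,0])))
Q=ray('wrist',np.array([(28,196),(317,196),(173,52),(173,340),(173,196)])/4+[135,88],.065,o); print(Q.round(4),Q[:4].mean(0).round(4),np.linalg.norm(Q[0]-Q[1]),np.linalg.norm(Q[2]-Q[3]))
print(proj('top',[(S[0]+S[2])/2,Q[:4].mean(0)]))
for p in [(282,270)]: print(held(p,.1585))
E
```

```text
[[0.5974 0.0139 0.075 ]
 [0.579  0.0694 0.075 ]
 [0.6343 0.0882 0.075 ]]
[0.61586228 0.05102995 0.075     ]
[0.05853842 0.05831872] [108.31638496  18.73661113]
[[ 0.6294 -0.1589  0.065 ]
 [ 0.6106 -0.1022  0.065 ]
 [ 0.5923 -0.1371  0.065 ]
 [ 0.6492 -0.1235  0.065 ]
 [ 0.62   -0.1305  0.065 ]] [ 0.6204 -0.1304  0.065 ] 0.059764416960253475 0.05844026328097143
[[256.79491981 179.11743338]
 [321.41439291 176.81134254]]
[1.58500000e-01 1.21534366e-03 1.21838516e-04]
```

Emit:
arm_command(moves=[0.005,0.001,0.03,-0.016,0.006,-0.0155,1,0.005,0.001,0.03,0,0,0,1,0.005,0.001,0.028,0,0,0,1,0.01,0,0,0,0,0,1,0.01,0,0,0,0,0,1,0,0,0,0,0,0,1,0,0,0,0,0,0,1])

```text
clock: 26.88
eef_pos: [0.609, 0.0493, 0.3258]
tool_rot: [0.575, -0.412, -0.574, -0.412]
ft_force: [0.5, 0.7, -0.7]
grip_width: 0.0678
```

```bash
python3 - <<'E'
from h import *
plan([0.6163,0.051,0.2435],109)
E
```

```text
t 26.88 pos [0.609  0.0493 0.3258] jawdeg 108.7 down [ 0.002 -0.001 -1.   ] j [ 0.08  0.5   0.18  1.25 -0.   -0.24] F [ 0.5  0.7 -0.7] w 0.0678
 turn [-0.0056 -0.0018  0.0015]  shift after turn [ 0.0823 -0.0075 -0.0008]  shift in cur axes [ 0.0823 -0.0074 -0.0006]
```

Emit:
arm_command(moves=[0.01,-0.007,0,-0.005,-0.002,0.001,1,0.012,0,0,0,0,0,1,0.012,0,0,0,0,0,1,0.012,0,0,0,0,0,1,0.006,0,0,0,0,0,1,0,0,0,0,0,0,1,0,0,0,0,0,0,1])

```text
clock: 27.47
eef_pos: [0.6201, 0.0458, 0.2721]
tool_rot: [0.576, -0.412, -0.572, -0.415]
ft_force: [0.9, 0.8, 0.4]
grip_width: 0.0681
```

```bash
python3 - <<'E'
from h import *
plan([0.6163,0.051,0.2435],109)
E
```

```text
t 27.47 pos [0.6201 0.0458 0.2721] jawdeg 108.5 down [ 0.007  0.    -1.   ] j [ 0.07  0.56  0.13  1.13 -0.   -0.25] F [0.9 0.8 0.4] w 0.0681
 turn [-0.0091 -0.0018  0.0066]  shift after turn [0.0286 0.0019 0.0061]  shift in cur axes [0.0286 0.0021 0.0062]
```

Emit:
arm_command(moves=[0.006,0.002,0.006,-0.009,-0.002,0.0066,1,0.003,0,0,0,0,0,1,0,0,0,0,0,0,1,0,0,0,0,0,0,1])

```text
clock: 27.8
eef_pos: [0.617, 0.0508, 0.2636]
tool_rot: [0.576, -0.41, -0.575, -0.411]
ft_force: [-0.9, 0.5, -0.8]
grip_width: 0.068
```

```bash
python3 - <<'E'
from h import *
plan([0.6163,0.051,0.2435],109)
snap('wrist','w20.png'); snap('side','s6.png')
a=cv2.imread('pics/s6.png')[180:300,180:330]; b=cv2.imread('pics/w20.png')[140:350,160:410]
cv2.imwrite('pics/c20.png',np.hstack([cv2.resize(a,(400,330),interpolation=cv2.INTER_CUBIC),cv2.resize(b,(395,330),interpolation=cv2.INTER_CUBIC)]))
E
```

```text
t 27.80 pos [0.617  0.0508 0.2636] jawdeg 109.0 down [ 0.002  0.    -1.   ] j [ 0.08  0.56  0.11  1.12  0.   -0.25] F [-0.9  0.5 -0.8] w 0.0680
 turn [-0.0002 -0.0002  0.0019]  shift after turn [0.0201 0.0006 0.0004]  shift in cur axes [0.0201 0.0007 0.0004]
```

View pics/c20.png

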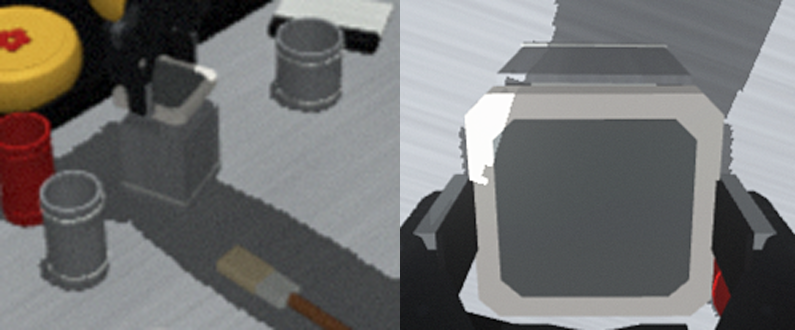

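Emit:
arm_command(moves=[0.005,0.0006,0,0,0,0.002,1,0.005,0,0,0,0,0,1,0.005,0,0,0,0,0,1,0.002,0,0,0,0,0,1,0,0,0,0,0,0,1])

```text
clock: 28.32
eef_pos: [0.6168, 0.0507, 0.2462]
tool_rot: [0.576, -0.41, -0.575, -0.411]
ft_force: [-0.2, -0.4, -0.3]
grip_width: 0.0683
```

```bash
python3 - <<'E'
from h import *
plan([0.6163,0.051,0.2435],109)
E
```

```text
t 28.32 pos [0.6168 0.0507 0.2462] jawdeg 109.0 down [ 0.002 -0.    -1.   ] j [ 0.08  0.58  0.09  1.08 -0.   -0.25] F [-0.2 -0.4 -0.3] w 0.0683
 turn [-0.     -0.001   0.0023]  shift after turn [0.0027 0.0004 0.0004]  shift in cur axes [0.0027 0.0004 0.0004]
```

Emit:
arm_command(moves=[0.0015,0.0003,0,0,0,0.001,1,0.0015,0,0,0,0,0.001,1,0.001,0,0,0,0,0,1,0,0,0,0,0,0,1])

```text
clock: 28.65
eef_pos: [0.6165, 0.0506, 0.2433]
tool_rot: [0.576, -0.411, -0.575, -0.411]
ft_force: [-0.5, -0.0, -1.0]
grip_width: 0.0682
```

```bash
python3 - <<'E'
from h import *
plan([0.6163,0.051,0.2435],109)
E
```

```text
t 28.65 pos [0.6165 0.0506 0.2433] jawdeg 109.0 down [ 0.001 -0.001 -1.   ] j [ 0.08  0.58  0.08  1.08 -0.   -0.25] F [-0.5 -0.  -1. ] w 0.0682
 turn [-0.0001 -0.001   0.0007]  shift after turn [-0.0002  0.      0.0005]  shift in cur axes [-0.0002  0.      0.0005]
```

Emit:
arm_command(moves=[0.001,0,0,0,0,0,1,0,0,0,0,0,0,-0.7,0,0,0,0,0,0,-1,0,0,0,0,0,0,-1,0,0,0,0,0,0,-1,-0.01,0,0,0,0,0,-1,-0.02,0,0,0,0,0,-1,-0.03,0,0,0,0,0,-1,-0.025,0.01,0,0,0,0,-1,0,0.03,0,0,0,0,-1,0,0.03,0,0,0,0,-1,0,0,0,0,0,0,-1])

```text
clock: 29.65
eef_pos: [0.5488, 0.0277, 0.3329]
tool_rot: [0.576, -0.411, -0.576, -0.41]
ft_force: [-1.5, 0.5, -1.0]
grip_width: 0.0853
```

```bash
python3 - <<'E'
from h import *
plan([0.447,0.211,0.32],90)
snap('wrist','w21.png'); snap('side','s7.png')
a=cv2.imread('pics/s7.png')[180:300,180:330]; b=cv2.imread('pics/w21.png')[150:350,180:410]
cv2.imwrite('pics/c21.png',np.hstack([cv2.resize(a,(400,330),interpolation=cv2.INTER_CUBIC),cv2.resize(b,(395,330),interpolation=cv2.INTER_CUBIC)]))
E
```

```text
t 29.65 pos [0.5488 0.0277 0.3329] jawdeg 109.1 down [ 0.    -0.001 -1.   ] j [ 0.05  0.38  0.01  1.2  -0.   -0.28] F [-1.5  0.5 -1. ] w 0.0853
 turn [ 3.329e-01 -1.200e-03  2.000e-04]  shift after turn [0.0129 0.1018 0.1833]  shift in cur axes [0.0127 0.0363 0.2065]
```

View pics/c21.png

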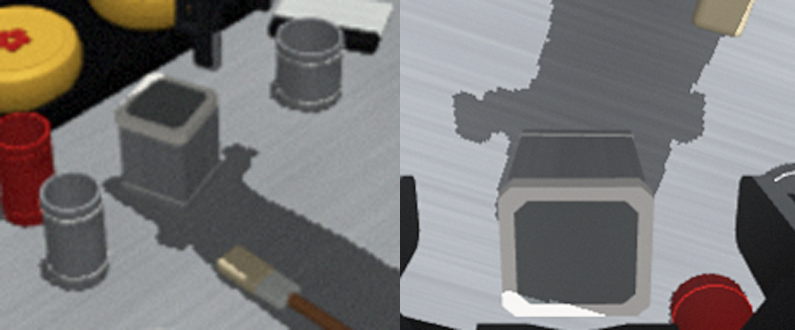

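Emit:
arm_command(moves=[0,0.006,0.0344,0,0,0,-1,0,0.006,0.0344,0,0,0,-1,0,0.006,0.0344,0,0,0,-1,0,0.006,0.0344,0,0,0,-1,0,0.006,0.0344,0,0,0,-1,0,0.006,0.03,0,0,0,-1,0,0,0,0,0,0,-1,0,0,0,0,0,0,-1])

```text
clock: 30.42
eef_pos: [0.4583, 0.2181, 0.335]
tool_rot: [0.58, -0.406, -0.57, -0.416]
ft_force: [0.0, 0.0, 0.3]
grip_width: 0.0851
```

```bash
python3 - <<'E'
from h import *
plan([0.447,0.211,0.24],109)
o=bot.get_obs(); im=snap('wrist','w22.png'); np.save('o22.npy',T(o))
p=proj('wrist',[[.447,.211,.02]],o)[0]; print(p)
x,y=(p-55).astype(int); print(x,y); cv2.imwrite('pics/c22.png',cv2.resize(im[y:y+110,x:x+110,::-1],None,fx=5,fy=5,interpolation=cv2.INTER_CUBIC))
E
```

```text
t 30.42 pos [0.4583 0.2181 0.335 ] jawdeg 108.9 down [ 0.02   0.004 -1.   ] j [ 0.45  0.29 -0.12  1.15 -0.    0.12] F [0.  0.  0.3] w 0.0851
 turn [-0.0019 -0.0023  0.0201]  shift after turn [ 0.095   0.013  -0.0031]  shift in cur axes [ 0.0947  0.0149 -0.0029]
[279.77275596 174.64756944]
224 119
```

View pics/c22.png

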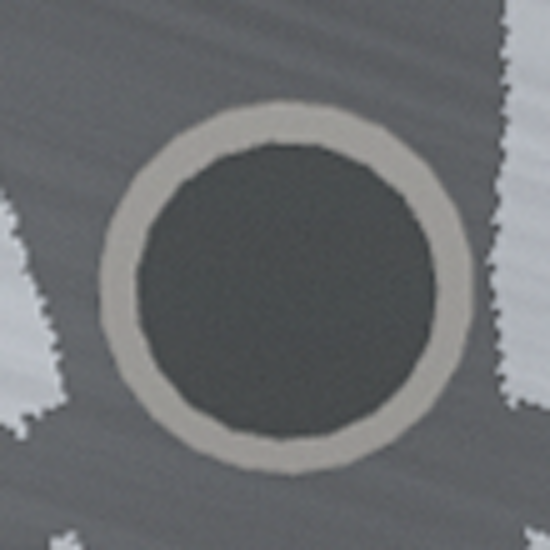

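```bash
python3 - <<'E'
from h import *
M=np.load('o22.npy'); o={'tool_rot':R.from_matrix(M[:3,:3]).as_quat(),'eef_pos':M[:3,3]}
print(ray('wrist',(281.3,176.6),.02,o))
plan([0.448,0.2118,0.24],109)
E
```

```text
[[0.4482702  0.21292772 0.02      ]]
t 30.47 pos [0.4585 0.2179 0.335 ] jawdeg 108.8 down [ 0.019  0.005 -1.   ] j [ 0.44  0.29 -0.12  1.15 -0.    0.12] F [-0.3 -0.2  0. ] w 0.0852
 turn [-0.0026 -0.0015  0.0201]  shift after turn [ 0.095   0.0119 -0.0024]  shift in cur axes [ 0.0947  0.0138 -0.0022]
```

Emit:
arm_command(moves=[0.015,0.012,-0.003,-0.002,-0.002,0.02,-1,0.018,0,0,0,0,0.001,-1,0.018,0,0,0,0,0.002,-1,0.018,0,0,0,0,0.002,-1,0.015,0,0,0,0,0,-1,0,0,0,0,0,0,-1,0,0,0,0,0,0,-1])

```text
clock: 31.05
eef_pos: [0.4568, 0.2076, 0.2496]
tool_rot: [0.574, -0.413, -0.573, -0.414]
ft_force: [0.8, 0.2, 1.1]
grip_width: 0.0854
```

```bash
python3 - <<'E'
from h import *
plan([0.448,0.2122,0.177],109)
o=bot.get_obs(); im=snap('wrist','w23.png'); print(proj('wrist',[[.448,.2122,.02]],o)[0])
E
```

```text
t 31.05 pos [0.4568 0.2076 0.2496] jawdeg 108.4 down [ 0.003  0.    -1.   ] j [ 0.43  0.37 -0.25  0.95 -0.    0.11] F [0.8 0.2 1.1] w 0.0854
 turn [-0.0102 -0.0004  0.0027]  shift after turn [0.0726 0.0069 0.0072]  shift in cur axes [0.0726 0.0071 0.0072]
[292.87342471 212.74857219]
```

View pics/w23.png

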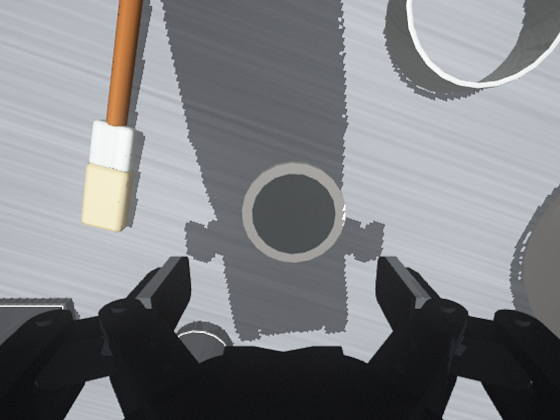

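Emit:
arm_command(moves=[0.01,0.007,0.008,-0.01,0,0.003,-1,0.012,0,0,0,0,0.001,-1,0.012,0,0,0,0,0.002,-1,0.01,0,0,0,0,0.001,-1,0,0,0,0,0,0,-1,0,0,0,0,0,0,-1])

```text
clock: 31.6
eef_pos: [0.4533, 0.2128, 0.2109]
tool_rot: [0.576, -0.409, -0.573, -0.415]
ft_force: [-0.0, 0.7, -0.0]
grip_width: 0.0856
```

```bash
python3 - <<'E'
from h import *
plan([0.448,0.2122,0.177],109)
E
```

```text
t 31.60 pos [0.4533 0.2128 0.2109] jawdeg 108.7 down [ 0.008  0.003 -1.   ] j [ 0.44  0.41 -0.3   0.85 -0.    0.11] F [-0.   0.7 -0. ] w 0.0856
 turn [-0.0049  0.0006  0.0088]  shift after turn [0.0339 0.0052 0.0012]  shift in cur axes [0.0339 0.0055 0.0011]
```

Emit:
arm_command(moves=[0.007,0.005,0.001,-0.005,0,0.009,-1,0.008,0,0,0,0,0.001,-1,0.008,0,0,0,0,0.001,-1,0,0,0,0,0,0,-1,0,0,0,0,0,0,-1])

```text
clock: 32.02
eef_pos: [0.4493, 0.2124, 0.1881]
tool_rot: [-0.576, 0.41, 0.576, 0.411]
ft_force: [-1.0, 1.0, -0.1]
grip_width: 0.0854
```

```bash
python3 - <<'E'
from h import *
plan([0.448,0.2122,0.177],109)
E
```

```text
t 32.02 pos [0.4493 0.2124 0.1881] jawdeg 109.0 down [ 0.001  0.001 -1.   ] j [ 0.44  0.44 -0.33  0.8   0.    0.11] F [-1.   1.  -0.1] w 0.0854
 turn [0.0001 0.0011 0.0012]  shift after turn [0.0111 0.0012 0.0003]  shift in cur axes [0.0111 0.0013 0.0002]
```

Emit:
arm_command(moves=[0.005,0.0013,0,0,0.001,0.001,-1,0.004,0,0,0,0,0,-1,0,0,0,0,0,0,-1,0,0,0,0,0,0,-0.6,0,0,0,0,0,0,0.2,0,0,0,0,0,0,1,0,0,0,0,0,0,1,0,0,0,0,0,0,1])

```text
clock: 32.68
eef_pos: [0.4482, 0.2121, 0.1794]
tool_rot: [0.576, -0.41, -0.575, -0.411]
ft_force: [-0.6, 0.9, -0.4]
grip_width: 0.0662
```

```bash
python3 - <<'E'
from h import *
plan([0.448,0.2122,0.177],109)
E
```

```text
t 32.68 pos [0.4482 0.2121 0.1794] jawdeg 109.0 down [ 0.001  0.    -1.   ] j [ 0.44  0.45 -0.34  0.78 -0.    0.11] F [-0.6  0.9 -0.4] w 0.0662
 turn [ 0.0002 -0.0001  0.0014]  shift after turn [0.0024 0.0002 0.0001]  shift in cur axes [0.0024 0.0002 0.0001]
```

Emit:
arm_command(moves=[-0.01,0,0,0,0,0,1,-0.02,0,0,0,0,0,1,-0.03,0,0,0,0,0,1,-0.035,0,0,0,0,0,1,-0.035,0,0,0,0,0,1,-0.035,0,0,0,0,0,1,-0.01,0,0,0,0,0,1,0,0,0,0,0,0,1])

```text
clock: 33.35
eef_pos: [0.4462, 0.2112, 0.3643]
tool_rot: [-0.575, 0.412, 0.577, 0.409]
ft_force: [0.5, -0.1, -0.3]
grip_width: 0.066
```

```bash
python3 - <<'E'
from h import *
plan([0.655,-0.06,0.35],109)
snap('wrist','w24.png')
E
```

```text
t 33.35 pos [0.4462 0.2112 0.3643] jawdeg 109.0 down [-0.005 -0.002 -1.   ] j [ 0.44  0.25 -0.09  1.24 -0.    0.11] F [ 0.5 -0.1 -0.3] w 0.0660
 turn [ 0.0003 -0.0008 -0.005 ]  shift after turn [ 0.0143 -0.1091 -0.3244]  shift in cur axes [ 0.014  -0.1091 -0.3244]
```

View pics/w24.png

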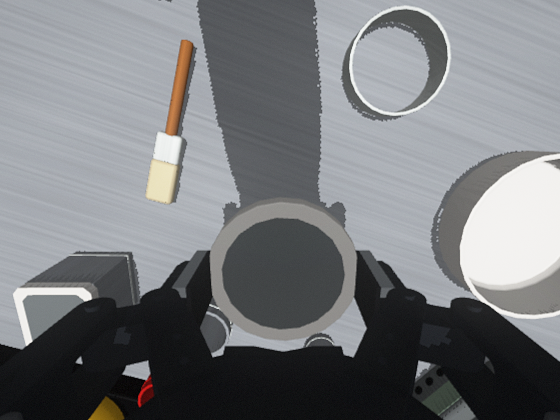

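Emit:
arm_command(moves=[0,-0.005,-0.0345,0,0,-0.005,1,0,-0.005,-0.0345,0,0,0,1,0,-0.005,-0.0345,0,0,0,1,0,-0.005,-0.0345,0,0,0,1,0,-0.005,-0.0345,0,0,0,1,0,-0.005,-0.0345,0,0,0,1,0,-0.005,-0.0345,0,0,0,1,0,-0.005,-0.0345,0,0,0,1,0,-0.005,-0.0345,0,0,0,1,0,-0.005,-0.0345,0,0,0,1,0,-0.005,-0.028,0,0,0,1,0,0,0,0,0,0,1,0,0,0,0,0,0,1])

```text
clock: 34.48
eef_pos: [0.6227, -0.1373, 0.3386]
tool_rot: [-0.567, 0.414, 0.588, 0.402]
ft_force: [-0.6, 0.9, -0.7]
grip_width: 0.066
```

```bash
python3 - <<'E'
from h import *
plan([0.621,-0.1304,0.29],109)
o=bot.get_obs(); snap('wrist','w25.png'); print(proj('wrist',[[.6204,-.1304,.065]],o))
E
```

```text
t 34.48 pos [ 0.6227 -0.1373  0.3386] jawdeg 109.4 down [-0.034  0.003 -0.999] j [-0.22  0.56  0.32  1.36 -0.   -0.56] F [-0.6  0.9 -0.7] w 0.0660
 turn [ 0.0078  0.0143 -0.0308]  shift after turn [ 0.0486 -0.0007  0.0071]  shift in cur axes [ 0.0486 -0.0022  0.0064]
[[286.26582681 216.65142233]]
```

View pics/w25.png

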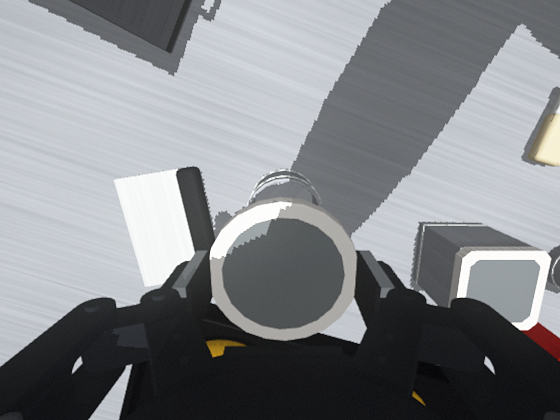

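Emit:
arm_command(moves=[0.008,-0.001,0.007,0.008,0.014,-0.031,1,0.01,0,0,0,0,0,1,0.012,0,0,0,0,0,1,0.01,0,0,0,0,0,1,0,0,0,0,0,0,1,0,0,0,0,0,0,1])

```text
clock: 35.03
eef_pos: [0.6172, -0.1243, 0.2922]
tool_rot: [-0.574, 0.41, 0.581, 0.407]
ft_force: [0.4, 0.4, -0.2]
grip_width: 0.0658
```

```bash
python3 - <<'E'
from h import *
plan([0.621,-0.1304,0.2344],109)
o=bot.get_obs(); snap('wrist','w26.png')
a=cv2.imread('pics/w26.png')[130:350,170:400]; cv2.imwrite('pics/c26.png',cv2.resize(a,None,fx=2.6,fy=2.6,interpolation=cv2.INTER_CUBIC))
E
```

```text
t 35.03 pos [ 0.6172 -0.1243  0.2922] jawdeg 109.4 down [-0.011  0.002 -1.   ] j [-0.2   0.57  0.2   1.21  0.   -0.54] F [ 0.4  0.4 -0.2] w 0.0658
 turn [ 0.0072  0.0057 -0.0093]  shift after turn [ 0.0578 -0.0016 -0.007 ]  shift in cur axes [ 0.0577 -0.0021 -0.0073]
```

View pics/c26.png

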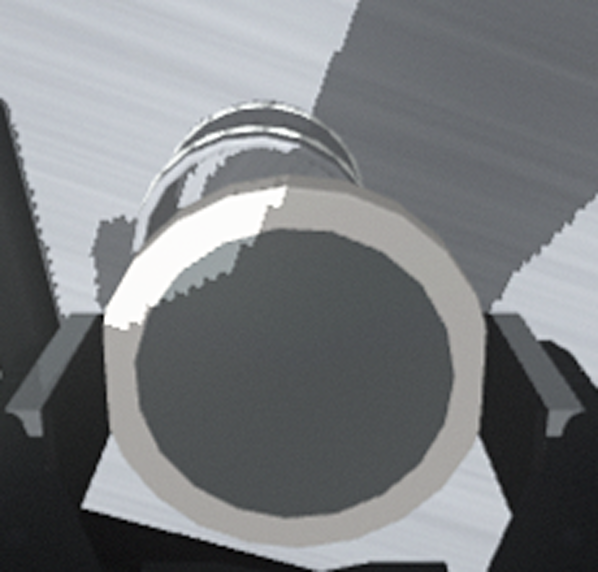

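Emit:
arm_command(moves=[0.006,-0.002,-0.006,0.005,0.005,-0.009,1,0.008,0,0,0,0,0,1,0.008,0,0,0,0,0,1,0,0,0,0,0,0,1,0,0,0,0,0,0,1])

```text
clock: 35.5
eef_pos: [0.6222, -0.1296, 0.2696]
tool_rot: [0.577, -0.409, -0.575, -0.411]
ft_force: [-0.1, -0.1, -0.6]
grip_width: 0.066
```

```bash
python3 - <<'E'
from h import *
plan([0.621,-0.1304,0.2344],109)
E
```

```text
t 35.50 pos [ 0.6222 -0.1296  0.2696] jawdeg 109.1 down [ 0.003 -0.    -1.   ] j [-0.21  0.59  0.17  1.15  0.   -0.54] F [-0.1 -0.1 -0.6] w 0.0660
 turn [ 0.0023 -0.0015  0.0031]  shift after turn [ 0.0352  0.0014 -0.0003]  shift in cur axes [ 0.0352  0.0015 -0.0003]
```

Emit:
arm_command(moves=[0.006,0.001,-0.0003,0.002,-0.001,0.003,1,0.005,0,0,0,0,0,1,0,0,0,0,0,0,1,0,0,0,0,0,0,1])

```text
clock: 35.83
eef_pos: [0.6213, -0.1307, 0.2575]
tool_rot: [0.576, -0.411, -0.576, -0.411]
ft_force: [0.0, -0.2, -0.8]
grip_width: 0.066
```

```bash
python3 - <<'E'
from h import *
plan([0.621,-0.1304,0.2344],109)
o=bot.get_obs(); snap('wrist','w27.png'); snap('side','s8.png')
a=cv2.imread('pics/s8.png')[150:250,240:370]; b=cv2.imread('pics/w27.png')[130:350,170:400]
cv2.imwrite('pics/c27.png',np.hstack([cv2.resize(a,(430,400),interpolation=cv2.INTER_CUBIC),cv2.resize(b,(370,400),interpolation=cv2.INTER_CUBIC)]))
E
```

```text
t 35.83 pos [ 0.6213 -0.1307  0.2575] jawdeg 109.0 down [-0. -0. -1.] j [-0.21  0.6   0.16  1.13 -0.   -0.54] F [ 0.  -0.2 -0.8] w 0.0660
 turn [-0.0004 -0.0004 -0.0002]  shift after turn [0.0231 0.0002 0.0003]  shift in cur axes [0.0231 0.0002 0.0004]
```

View pics/c27.png

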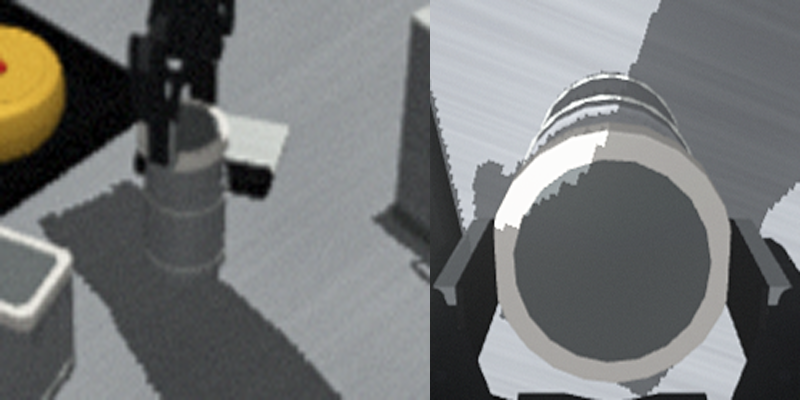

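Emit:
arm_command(moves=[0.006,0,0,0,0,0,1,0.006,0,0,0,0,0,1,0.005,0,0,0,0,0,1,0.002,0,0,0,0,0,1,0,0,0,0,0,0,1])

```text
clock: 36.35
eef_pos: [0.6216, -0.1306, 0.2375]
tool_rot: [0.576, -0.411, -0.575, -0.411]
ft_force: [0.5, -0.3, -0.8]
grip_width: 0.0663
```

```bash
python3 - <<'E'
from h import *
plan([0.621,-0.1304,0.2344],109)
E
```

```text
t 36.35 pos [ 0.6216 -0.1306  0.2375] jawdeg 109.0 down [ 0.002 -0.001 -1.   ] j [-0.21  0.61  0.13  1.09 -0.   -0.54] F [ 0.5 -0.3 -0.8] w 0.0663
 turn [-0.0002 -0.0013  0.0013]  shift after turn [0.0031 0.0005 0.0004]  shift in cur axes [0.0031 0.0005 0.0004]
```

Emit:
arm_command(moves=[0.0015,0.0005,0,0,0,0.001,1,0.0015,0,0,0,0,0,1,0.001,0,0,0,0,0,1,0,0,0,0,0,0,1])

```text
clock: 36.68
eef_pos: [0.6211, -0.1308, 0.2343]
tool_rot: [0.576, -0.411, -0.575, -0.41]
ft_force: [-0.1, 0.1, -0.3]
grip_width: 0.066
```

```bash
python3 - <<'E'
from h import *
plan([0.621,-0.1304,0.2344],109)
E
```

```text
t 36.68 pos [ 0.6211 -0.1308  0.2343] jawdeg 109.0 down [ 0.001 -0.001 -1.   ] j [-0.21  0.62  0.13  1.08 -0.   -0.54] F [-0.1  0.1 -0.3] w 0.0660
 turn [-0.0001 -0.0016  0.0006]  shift after turn [-0.0001 -0.      0.0004]  shift in cur axes [-0.0001 -0.      0.0004]
```

Release, retreat upward and back so the cameras have a clear view.

Emit:
arm_command(moves=[0.001,0,0,0,0,0,1,0,0,0,0,0,0,-0.7,0,0,0,0,0,0,-1,0,0,0,0,0,0,-1,0,0,0,0,0,0,-1,-0.01,0,0,0,0,0,-1,-0.02,0,0,0,0,0,-1,-0.03,0,0,0,0,0,-1,-0.035,0.01,0,0,0,0,-1,-0.03,0.03,0,0,0,0,-1,-0.03,0.035,0,0,0,0,-1,0,0.035,0,0,0,0,-1,0,0.035,0,0,0,0,-1,0,0.03,0,0,0,0,-1,0,0,0,0,0,0,-1,0,0,0,0,0,0,-1])

```text
clock: 38.02
eef_pos: [0.4527, -0.1875, 0.3993]
tool_rot: [0.58, -0.41, -0.572, -0.41]
ft_force: [-0.7, 0.2, -0.3]
grip_width: 0.0852
```

```bash
python3 - <<'E'
from h import *
plan([0.621,-0.1304,0.2344],109)
for n in ('top','side','wrist'): snap(n,n+'9.png')
a=cv2.imread('pics/top9.png')[140:290,140:470]; cv2.imwrite('pics/t9c.png',cv2.resize(a,None,fx=2.4,fy=2.4,interpolation=cv2.INTER_CUBIC))
a=cv2.imread('pics/side9.png')[130:330,70:480]; cv2.imwrite('pics/s9c.png',cv2.resize(a,None,fx=1.95,fy=1.95,interpolation=cv2.INTER_CUBIC))
E
```

```text
t 38.02 pos [ 0.4527 -0.1875  0.3993] jawdeg 109.2 down [ 0.009 -0.006 -1.   ] j [-0.39  0.22 -0.04  1.3  -0.   -0.73] F [-0.7  0.2 -0.3] w 0.0852
 turn [ 0.003  -0.0088  0.0066]  shift after turn [ 0.1649 -0.1777 -0.0008]  shift in cur axes [ 1.660e-01 -1.766e-01  1.000e-04]
```

View pics/t9c.png

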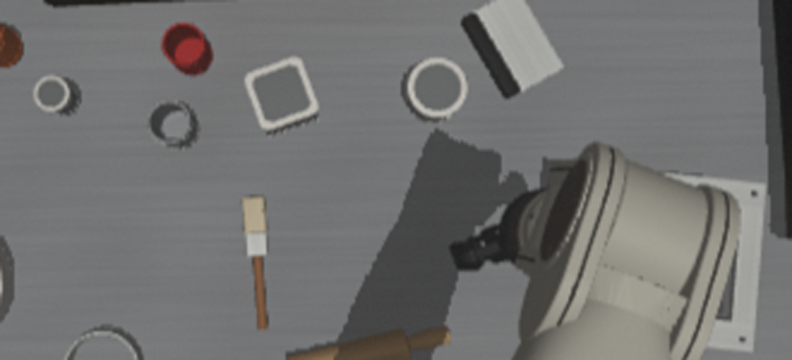

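View pics/s9c.png

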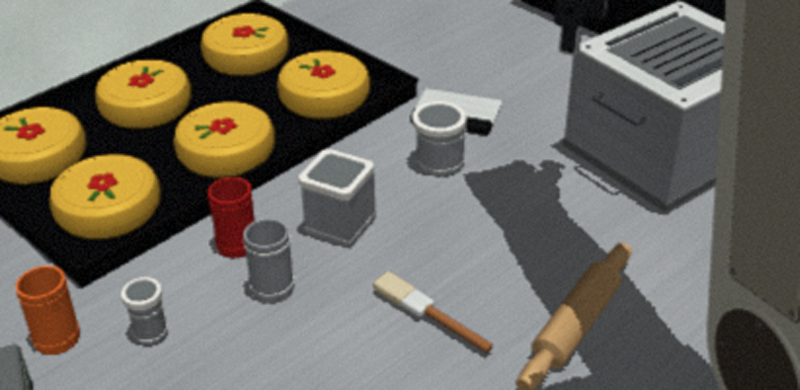

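View pics/wrist9.png

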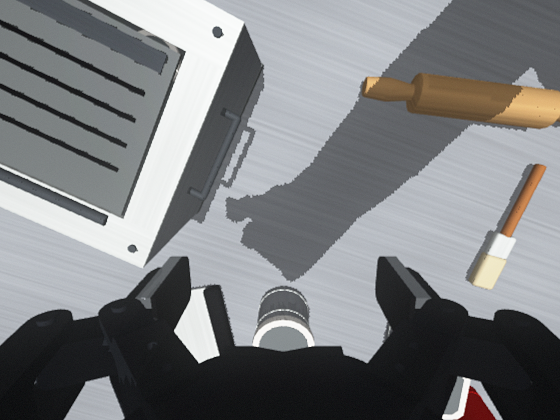

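```bash
python3 - <<'E'
import cv2,numpy as np
a=cv2.imread('pics/side9.png'); f=lambda x,y:cv2.resize(a[y:y+60,x:x+60],None,fx=4.4,fy=4.4,interpolation=cv2.INTER_CUBIC)
cv2.imwrite('pics/z9.png',np.hstack([f(265,170),f(215,200),f(115,260)]))
from h import *
for k,P in (('round',[.6204,-.1304,.075]),('sq',[.6159,.051,.085]),('small',[.6235,.3195,.065])): print(k,proj('top',P).round(1))
im=cv2.imread('pics/top9.png')[:,:,::-1].copy()
print(panels(im,(305,155,345,200),amin=40),panels(im,(235,155,280,205),amin=40),panels(im,(150,165,175,195),amin=20))
E
```

```text
round [[321.8 176.3]]
sq [[256.6 178.6]]
small [[161.1 178.6]]Traceback (most recent call last):
  File "<stdin>", line 7, in <module>
  File "h.py", line 37, in panels
    for c,hh in zip(cs,h[0]):
                       ~^^^
TypeError: 'NoneType' object is not subscriptable
```

View pics/z9.png

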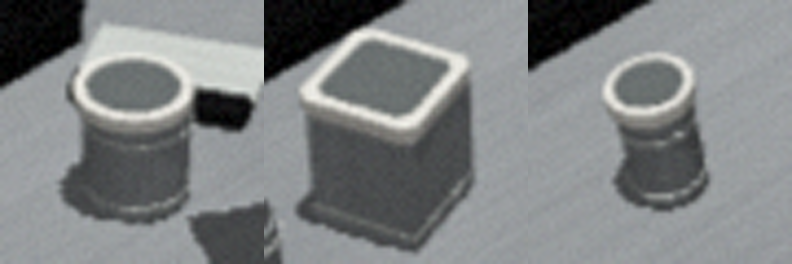

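The enlarged side crop shows all three lids sitting flat and centred on their rims. The gripper is well clear of everything, so I'm handing the job in.

```bash
python3 - <<'E'
from workcell import bot
print(bot.job_done())
E
```

```text
the job is handed in; nothing more can be done
None
```

The three sound lids are on their canisters, the broken lid is in the scrap bin, and I handed the job in at about 38 s.

- **Order:** I took the stack apart from the top. The small lid went on the small canister first. The broken lid then went through the flap, and the square lid went on the square canister. The round lid, which lay on its own, went on last.
- **Lids:** The last top, side and enlarged side pictures show all three lids flat and centred on their rims. I saw no tilt or gap.
- **Canisters:** All four are upright, and the medium one is open. They looked unmoved, but I did not measure their final positions. I never handled the red and orange look-alikes.
- **Bin:** With the flap held open, I saw the broken lid slide down to the floor near the wall. After I lifted away, the flap was flush again, with the lid's ring visible below through the narrow gap at its free edge.
- **Failed check:** A final script to measure the lid centres in the top picture found no white rims at its threshold and stopped with an error. The final lid check is therefore by eye only.
- **Position disagreement:** My early estimates of the canister positions differed between views by up to about 4 mm. I settled them with closer wrist-camera views before lowering each lid. Measured forces stayed within about 3 N throughout.

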